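# Find the tired leaf spring and reject it

### The job

One of the three tube-clip leaf springs in the dock has gone weak: working from the robot's left to right, press the rivet at each leaf's free tip slowly down until it rests on its stop for about half a second, feeling how stiff it is and never pressing any leaf with more than 20 N. Lift only the holder with the weakest leaf out by its grip lug and set it down gently (no dropping), standing on its base in the middle of the reject tray, then slowly press its rivet 6 mm or more down once more to confirm the finding. Leave the other two holders in their bays and everything else where it is, and let go.

Things in the scene. Friction and masses are not known exactly. Their poses are not given: they have to be found in the camera images.
- dock: Aluminium docking plate, 150 x 330 x 10 mm, fixed. Origin: centre of its underside; at yaw 0 x points away from the robot and y (long side, row of bays) to its left. Three equal bays along y, 105 mm apart, each with a grey rim 8 mm high (top 18 mm above the bench), 6 mm thick, with 2 mm of play round the holder, which is drawn straight up by 10 mm to come free.
- bay_left (a point): Centre of the floor of the left bay of the dock (as seen from the robot), at x 0, y +105 mm, z 10 mm of the dock; axes as the dock's. Whichever holder stands there has its origin on this point.
- bay_middle (a point): Centre of the floor of the middle bay of the dock (as seen from the robot), at x 0, y 0 mm, z 10 mm of the dock; axes as the dock's. Whichever holder stands there has its origin on this point.
- bay_right (a point): Centre of the floor of the right bay of the dock (as seen from the robot), at x 0, y -105 mm, z 10 mm of the dock; axes as the dock's. Whichever holder stands there has its origin on this point.
- holder_k: One of 3 leaf-spring holders alike in looks, in random bays; the letter tells nothing. Base 110 x 40 x 12 mm, origin centre of its underside, axes as the dock's, x from leaf tip to clamp. Clamp tower: x 15 to 51 mm, 32 mm wide, 44 mm high; on it the grip lug, 24 (x) x 18 (y) mm, z 44 to 70 mm, centred at x 33, y 0: grip it across y. About 0.24 kg, balanced within 20 mm of the lug.
- tip_k (a point): Top of the round brass rivet (12 mm across, 6 mm high) near the free tip of holder_k's leaf: the point to press, straight down. At rest it is at x -47 mm, y 0, z 38 mm of the holder, 48 mm above the bench, clear above.
- leaf_k (a joint): Bend of this holder's steel leaf (16 mm wide, clamped 62 mm behind the rivet) in rad: 0 at rest, growing as the rivet is pressed; springs back. Meets its stop post after 7 to 9 mm at the rivet (0.113 to 0.145 rad), differing between holders; force then rises steeply. A sound leaf resists with about 1.15 N/mm (8 to 10.5 N at the stop), the weak one 0.5 N/mm (about 4 N).
- holder_m: One of 3 leaf-spring holders alike in looks, in random bays; the letter tells nothing. Base 110 x 40 x 12 mm, origin centre of its underside, axes as the dock's, x from leaf tip to clamp. Clamp tower: x 15 to 51 mm, 32 mm wide, 44 mm high; on it the grip lug, 24 (x) x 18 (y) mm, z 44 to 70 mm, centred at x 33, y 0: grip it across y. About 0.24 kg, balanced within 20 mm of the lug.
- tip_m (a point): Top of the round brass rivet (12 mm across, 6 mm high) near the free tip of holder_m's leaf: the point to press, straight down. At rest it is at x -47 mm, y 0, z 38 mm of the holder, 48 mm above the bench, clear above.
- leaf_m (a joint): Bend of this holder's steel leaf (16 mm wide, clamped 62 mm behind the rivet) in rad: 0 at rest, growing as the rivet is pressed; springs back. Meets its stop post after 7 to 9 mm at the rivet (0.113 to 0.145 rad), differing between holders; force then rises steeply. A sound leaf resists with about 1.15 N/mm (8 to 10.5 N at the stop), the weak one 0.5 N/mm (about 4 N).
- holder_t: One of 3 leaf-spring holders alike in looks, in random bays; the letter tells nothing. Base 110 x 40 x 12 mm, origin centre of its underside, axes as the dock's, x from leaf tip to clamp. Clamp tower: x 15 to 51 mm, 32 mm wide, 44 mm high; on it the grip lug, 24 (x) x 18 (y) mm, z 44 to 70 mm, centred at x 33, y 0: grip it across y. About 0.24 kg, balanced within 20 mm of the lug.
- tip_t (a point): Top of the round brass rivet (12 mm across, 6 mm high) near the free tip of holder_t's leaf: the point to press, straight down. At rest it is at x -47 mm, y 0, z 38 mm of the holder, 48 mm above the bench, clear above.
- leaf_t (a joint): Bend of this holder's steel leaf (16 mm wide, clamped 62 mm behind the rivet) in rad: 0 at rest, growing as the rivet is pressed; springs back. Meets its stop post after 7 to 9 mm at the rivet (0.113 to 0.145 rad), differing between holders; force then rises steeply. A sound leaf resists with about 1.15 N/mm (8 to 10.5 N at the stop), the weak one 0.5 N/mm (about 4 N).
- tray: Open grey reject tray, fixed, outside 190 x 140 mm, 35 mm high, walls 4 mm, floor 4 mm thick. Origin: centre of its underside, x along the 190 mm side.
- bottle: Bystander: white reagent bottle, 68 mm across, 170 mm high, origin at the centre of its underside.
- tube_rack: Bystander: white rack with capped tubes, 50 x 190 mm, 96 mm high, origin at the centre of its underside.
- mouse: Bystander: black computer mouse, 105 x 58 mm, 30 mm high, origin at the centre of its underside.

How it is judged:
By the outcome, as a careful person would: the job done as asked, in the order asked, and still so for the second after the job is handed in, with the robot touching nothing.
It also fails if it takes over 72 s, if anything falls off the work surface, if the arm or the gripper's body presses on something with over 40 N, if the wrist force passes 120 N, or if a joint passes its speed limit or range.

### The arm

A 7-joint arm with a two-finger parallel gripper is mounted at the origin on the work surface. World frame = base frame: x ahead of the robot, y to its left, z up, the work surface at z = 0. Lengths are in mm, angles in rad, forces in N, time in s.
With the tool pointing down it reaches from about 400 to 875 mm from the base axis. Payload 6.5 kg.
Tool frame: the origin (TCP) lies midway between the tips of the shut fingers; the grasp point (between the pads) lies 19 mm behind it; z points along the fingers, y is the direction in which the jaws open and shut (so a half turn about z gives the same grasp; the last joint's range is limited). The gripper opens to 88 mm and grips with 3 to 60 N. Pads are 18 mm wide; open, the fingers measure 123 mm over their backs; the gripper's body (75 mm by 187 mm) begins 45 mm behind the grasp point.
Start: joints at [-1.331, 0.536, -0.004, 1.538, 0.003, 1.067, -0.071], TCP at [195.682, 619.838, 238.716] pointing down, gripper open.
Joint ranges: [-2.7, 2.7], [-0.37, 2.16], [-1.27, 1.26], [0.24, 2.4], [-1.31, 4.45], [0.19, 1.91], [-2.76, 2.76]. Speed limits (rad/s): [2.39, 2.39, 3.14, 3.14, 3.14, 3.14, 3.14].

### API

Orientations are given as a unit quaternion [w, x, y, z].
In Python, from station import ctrl gives the robot as it stands. The module is installed in compiled form; this text tells all that it offers.
- The arm moves only by the tool drive_tool, never from a script. Its argument "increments" is a list of rows, each an object of numbers: "grip": the opening, from 0 (shut) to 1 (fully open); "x", "y", "z": the shift along the world's x, y, z in cm; "ax", "ay", "az": the turn, a rotation vector about the world's x, y, z in degrees. In form: [{"grip": .., "x": .., "y": .., "z": .., "ax": .., "ay": .., "az": ..}, ...]. A call has 1 to 5 rows; each row shifts and turns the commanded pose from where the row before left it; what a row does not reach is not made up. A row lasts 1/12 s, in which the tool goes at most 41.7 mm and 7.16 degrees, less where a joint would pass 70% of its speed; a pose out of reach is approached as far as the arm can. A call with a gripper value outside its range is refused whole. The fingers move at their own pace and stop on an object; "squeeze" is the grip in N (left out, the last holds). Time passes only in rows, so rows that do not move let the fingers close. It gives the time, the measured TCP pose, the force and the opening at its end, in the units of the state.
- ctrl.read_state(): the state, without advancing time (a new reading comes with each control period).
- ctrl.grab_frame(name): name is "scene" or "top" or "wrist"; returns the picture (480x640x3 uint8, red, green, blue); there is no depth.
- ctrl.camera_info(name): a dict with "fov_y" (degrees; the focal length in pixels is half the picture's height over the tangent of half this angle, whatever the lens; pixels are square), "cx", "cy" (the principal point, pixels), "k1" (the pictures are not rectified: a ray, as slopes to the right and down, at radius r is drawn at 1 + k1 r^2 times it, then the intrinsics apply), "extrinsics" (4x4, takes a point from camera to world coordinates). Camera axes: x right, y down, z forward; pixel columns grow to the right and rows downward; lengths in mm; the calibration is good to about 2 mm. A picture is of the moment at which its call begins: read the wrist's pose just before it. camera_info takes no time and is no camera call; for the wrist camera it gives the pose at the moment of the call.
- ctrl.close_job(): hands the job in, once; it reports no verdict.
The state is a dict: "t": time; "qpos": joint angles; "qd": joint speeds; "joint_efforts": joint torques, N m; "eef_pos": TCP position; "tool_rot": TCP orientation; "wrist_force": force on the tool from outside, world axes, zero at the start; "wrist_torque": the same for the moment, N m; "opening": opening from 0.0 (shut) to 1.0 (fully open).
Only numpy, scipy, OpenCV 4.12 (cv2) and the standard library are available. Lean on these libraries where they do the work, as an engineer would, in place of code of your own. Each camera call takes 0.05 s, during which the arm holds its last target.

## Working session

There is one attempt and no reset: what is moved stays moved. The work goes in short steps, Python scripts to look and compute and a tool call to move; the robot and the scene stay as the last step left them, time stands still between calls to the robot, and variables do not carry over. Pictures are saved under pics/ and viewed, and the job is handed in when it is done.

Besides the shell and the picture viewer there is one more tool, called after ">>>" in YAML: its name, and indented under it one key for each argument. drive_tool: Moves the arm, as the interface text tells. Its arguments: {"type":"object","properties":{"increments":{"type":"array"},"squeeze":{"type":"number"}},"required":["increments"]}

```bash
mkdir -p pics; python3 - <<'E'
from station import ctrl
import cv2,json
s=ctrl.read_state();print({k:(v if isinstance(v,float) else [round(float(x),4) for x in v]) for k,v in s.items()})
for n in("top","scene","wrist"):
    i=ctrl.camera_info(n);print(n,i)
    if n!="wrist": cv2.imwrite(f"pics/{n}0.png",ctrl.grab_frame(n)[:,:,::-1])
E
```

```text
{'t': 0.0, 'qpos': [-1.3312, 0.5372, -0.0044, 1.5389, 0.0026, 1.0674, -0.0712], 'qd': [0.0005, -0.0012, 0.0016, -0.0005, -0.0012, -0.0006, -0.0014], 'joint_efforts': [0.0002, -57.0959, 0.9907, -25.1603, -0.0564, 0.0177, 0.0001], 'eef_pos': [195.5106, 619.2131, 237.8315], 'tool_rot': [-0.0001, 0.1523, 0.9883, -0.0009], 'wrist_force': [-1.5796, 1.2719, 0.676], 'wrist_torque': [0.0229, -0.0331, 0.0258], 'opening': 0.9986306878497205}
top {'fov_y': 42.97055835341645, 'cx': 320.9639339284021, 'cy': 239.87619922824368, 'k1': -0.12354032052426053, 'extrinsics': array([[ 2.19587649e-02, -9.75345074e-01,  2.19590072e-01,
         2.54904529e+02],
       [-9.99755870e-01, -2.08837897e-02,  7.21573029e-03,
         4.24951696e+01],
       [-2.45195412e-03, -2.19694912e-01, -9.75565546e-01,
         1.48406058e+03],
       [ 0.00000000e+00,  0.00000000e+00,  0.00000000e+00,
         1.00000000e+00]])}
scene {'fov_y': 45.799227314887425, 'cx': 327.6617516876955, 'cy': 236.60279271932163, 'k1': -0.17922514448456406, 'extrinsics': array([[ 8.21976343e-01,  4.08765643e-01, -3.96567195e-01,
         1.15376675e+03],
       [ 5.69194220e-01, -6.13229720e-01,  5.47692661e-01,
        -7.55214964e+02],
       [-1.93088478e-02, -6.75914166e-01, -7.36727364e-01,
         1.20320715e+03],
       [ 0.00000000e+00,  0.00000000e+00,  0.00000000e+00,
         1.00000000e+00]])}
wrist {'fov_y': 63.59646834913186, 'cx': 318.6725215477151, 'cy': 246.20759777137954, 'k1': -0.04016827823602351, 'extrinsics': array([[ 3.00405834e-01,  9.21769517e-01,  2.45147491e-01,
         1.32297774e+02],
       [ 9.53810289e-01, -2.89907999e-01, -7.87355357e-02,
         6.38725418e+02],
       [-1.50579825e-03,  2.57476813e-01, -9.66283304e-01,
         3.84141645e+02],
       [ 0.00000000e+00,  0.00000000e+00,  0.00000000e+00,
         1.00000000e+00]])}
```

View pics/top0.png

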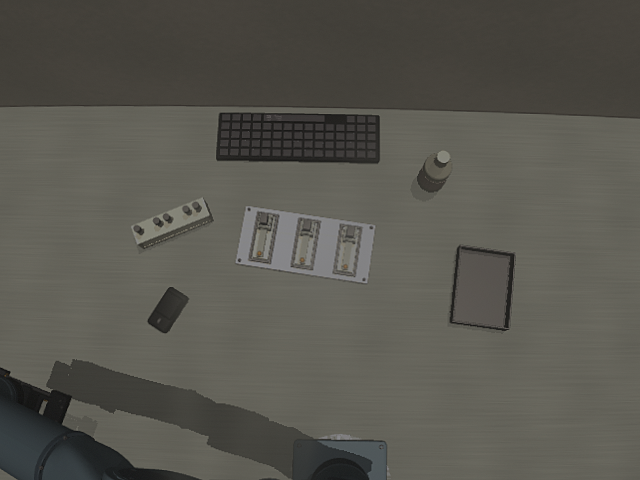

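View pics/scene0.png

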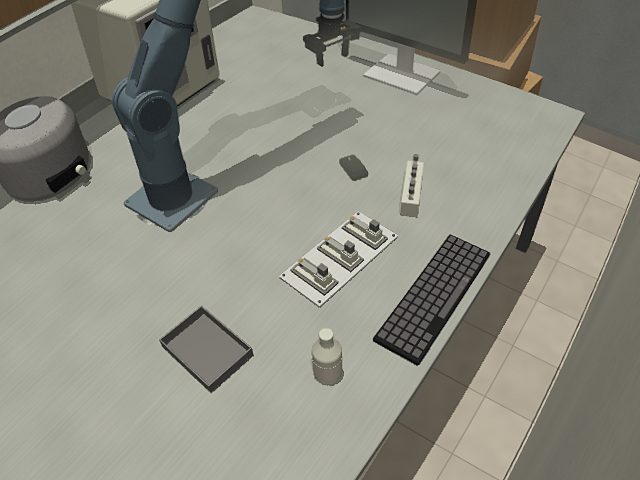

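The top view shows the dock with its corners near (247,207), (374,224), (364,283) and (236,264). The tray is near (482,288), and the brass tips sit at the near end of each holder. Next I'll measure them.

```bash
cat > h.py <<'E'
import numpy as np,cv2
from station import ctrl
def ray(name,px,info=None):
    i=info or ctrl.camera_info(name);f=240/np.tan(np.radians(i["fov_y"])/2)
    K=np.array([[f,0,i["cx"]],[0,f,i["cy"]],[0,0,1]])
    u=cv2.undistortPoints(np.array(px,float).reshape(-1,1,2),K,np.array([i["k1"],0,0,0,0.]),)
    d=np.c_[u.reshape(-1,2),np.ones(len(u))]
    E=i["extrinsics"];return E[:3,3],d@E[:3,:3].T
def plane(name,px,z,info=None):
    o,d=ray(name,px,info);return o+d*((z-o[2])/d[:,2])[:,None]
def proj(name,P,info=None):
    i=info or ctrl.camera_info(name);f=240/np.tan(np.radians(i["fov_y"])/2)
    K=np.array([[f,0,i["cx"]],[0,f,i["cy"]],[0,0,1]]);W=np.linalg.inv(i["extrinsics"])
    return cv2.projectPoints(np.array(P,float).reshape(-1,1,3),cv2.Rodrigues(W[:3,:3])[0],W[:3,3],K,np.array([i["k1"],0,0,0,0.]))[0].reshape(-1,2)
def st():
    s=ctrl.read_state();print(round(s["t"],2),np.round(s["eef_pos"],1),np.round(s["tool_rot"],4),np.round(s["wrist_force"],2),round(s["opening"],3))
    return s
E
python3 - <<'E'
from h import *
im=cv2.imread("pics/top0.png")
hsv=cv2.cvtColor(im,cv2.COLOR_BGR2HSV)
print(im[215,285],im[180,285],im[290,482],im[252,249], im[266,344])
cv2.imwrite("pics/dock0.png",cv2.resize(im[195:295,225:385],None,fx=5,fy=5,interpolation=cv2.INTER_CUBIC))
cv2.imwrite("pics/tray0.png",cv2.resize(im[235:340,440:525],None,fx=5,fy=5,interpolation=cv2.INTER_CUBIC))
# dock: bluish white
m=((im[:,:,0].astype(int)>im[:,:,2].astype(int)-3)&(im[:,:,2]>110)).astype(np.uint8)*255
m[:195]=0;m[295:]=0;m[:,:225]=0;m[:,385:]=0
m=cv2.morphologyEx(m,cv2.MORPH_OPEN,np.ones((3,3)))
c=max(cv2.findContours(m,0,1)[0],key=cv2.contourArea);r=cv2.minAreaRect(c);b=cv2.boxPoints(r)
print(b);P=plane("top",b,10);print(P.round(1),P.mean(0),[np.linalg.norm(P[i]-P[i-1]).round(1) for i in range(4)])
E
```

```text
[136 133 134] [ 91  99 100] [80 85 89] [105 104 106] [ 66  92 117]
[[235.71643 262.41437]
 [244.49158 204.88855]
 [374.96405 224.79114]
 [366.1889  282.31696]]
[[525.3 262.2  10. ]
 [672.8 247.8  10. ]
 [628.1 -80.4  10. ]
 [482.8 -59.4  10. ]] [577.2716293   92.57311571  10.        ] [np.float64(324.4), np.float64(148.3), np.float64(331.3), np.float64(146.8)]
```

View pics/dock0.png

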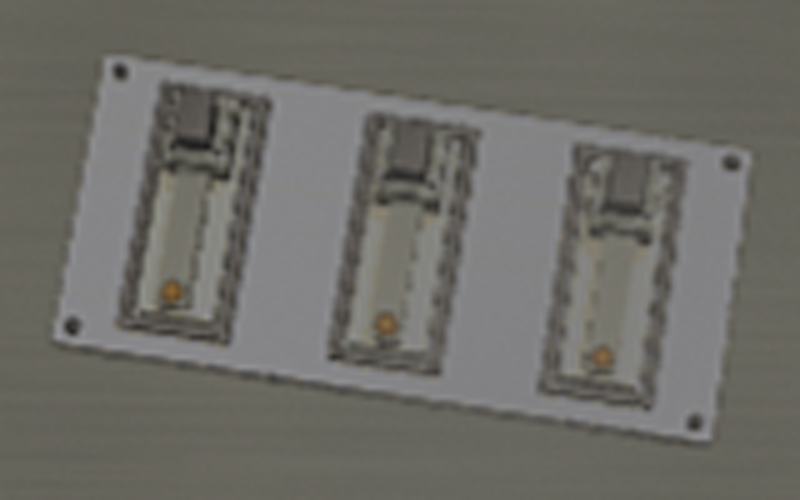

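View pics/tray0.png

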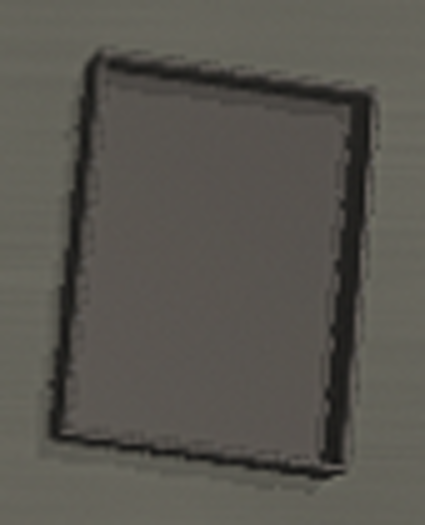

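```bash
python3 - <<'E'
from h import *
def brass(im,x0,y0,x1,y1):
    h=cv2.cvtColor(im,cv2.COLOR_BGR2HSV);m=((h[...,0]>7)&(h[...,0]<20)&(h[...,1]>95)).astype(np.uint8)
    mm=np.zeros_like(m);mm[y0:y1,x0:x1]=m[y0:y1,x0:x1]
    n,l,s,c=cv2.connectedComponentsWithStats(mm);return [(c[i].round(2),s[i,4]) for i in range(1,n) if s[i,4]>3]
t=cv2.imread("pics/top0.png");s=cv2.imread("pics/scene0.png")
bt=brass(t,225,195,385,295);bs=brass(s,270,200,410,310);print(bt,bs)
P=plane("top",[b[0] for b in bt],47);print(P.round(1));
yv=P[0]-P[-1];print("yaw",np.degrees(np.arctan2(-yv[0],yv[1])),np.linalg.norm(yv))
Q=plane("scene",[b[0] for b in bs],47) if bs else None;print(Q)
# holes
g=cv2.resize(t,None,fx=1,fy=1)
hol=[(225+120/5,195+72/5),(225+732/5,195+162/5),(225+695/5,195+423/5),(225+72/5,195+326/5)]
H=plane("top",np.array(hol)-0.4,10);print(H.round(1),H.mean(0));d=H[0]-H[1];print(np.degrees(np.arctan2(-d[0],d[1])));d=H[3]-H[2];print(np.degrees(np.arctan2(-d[0],d[1])))
# tray: floor region inside
hs=t[235:340,440:525].astype(int)
m=(t.max(2)<62).astype(np.uint8);m2=np.zeros_like(m);m2[240:335,445:520]=m[240:335,445:520]
c=max(cv2.findContours(m2,0,1)[0],key=cv2.contourArea);r=cv2.minAreaRect(c);b=cv2.boxPoints(r);print("tray",b)
T=plane("top",b,25);print(T.round(1),T.mean(0),[np.linalg.norm(T[i]-T[i-1]).round(1) for i in range(4)])
# floor corners by hand
fc=np.array([(100,72),(348,108),(328,464),(66,430)])/5+[440,235]-.4
F=plane("top",fc,4);print(F.round(1),F.mean(0),[np.linalg.norm(F[i]-F[i-1]).round(1) for i in range(4)])
E
```

```text
[(array([259. , 252.8]), np.int32(10)), (array([301.8, 259.5]), np.int32(10)), (array([345., 266.]), np.int32(9))] [(array([351.78, 217.56]), np.int32(9)), (array([327., 238.]), np.int32(8)), (array([300.36, 259.91]), np.int32(11))]
[[543.3 201.6  47. ]
 [529.1  98.   47. ]
 [515.5  -5.8  47. ]]
yaw -7.622579386377701 209.26448106141862
[[546.67493969 202.94761003  47.        ]
 [532.85807554  99.01613461  47.        ]
 [518.8177311   -5.43126753  47.        ]]
[[662.3 236.9  10. ]
 [622.2 -70.5  10. ]
 [490.4 -53.   10. ]
 [532.  254.4  10. ]] [576.74448702  91.96138845  10.        ]
-7.424726313949504
-7.707510112020822
tray [[448.65005 324.7696 ]
 [456.4147  245.57007]
 [515.6105  251.3736 ]
 [507.8458  330.57312]]
[[ 381.5 -257.1   25. ]
 [ 576.1 -280.4   25. ]
 [ 564.5 -428.5   25. ]
 [ 369.3 -401.2   25. ]] [ 472.84599784 -341.78063276   25.        ] [np.float64(144.6), np.float64(196.0), np.float64(148.6), np.float64(197.1)]
[[ 572.1 -292.8    4. ]
 [ 556.3 -418.3    4. ]
 [ 378.6 -401.2    4. ]
 [ 393.6 -271.8    4. ]] [ 475.15626566 -346.01663786    4.        ] [np.float64(179.8), np.float64(126.4), np.float64(178.5), np.float64(130.3)]
```

>>> drive_tool:
  increments:
    - {"grip":0,"x":2.5,"y":-3,"az":5}
    - {"grip":0,"x":2.5,"y":-3,"az":4.9}
    - {"grip":0,"x":2.5,"y":-3}
    - {"grip":0,"x":2.5,"y":-3}
    - {"grip":0,"x":2.5,"y":-3}
  squeeze: 20

```text
invalid input
```

>>> drive_tool:
  increments:
    - {"grip":0,"x":2.5,"y":-3}
    - {"grip":0,"x":2.5,"y":-3}
    - {"grip":0,"x":2.5,"y":-3}
    - {"grip":0,"x":2.5,"y":-3}
    - {"grip":0,"x":2.5,"y":-3}

```text
invalid input
```

>>> drive_tool:
  increments:
    - {"grip":0,"x":2.0,"y":-3}
    - {"grip":0,"x":2.0,"y":-3}
    - {"grip":0,"x":2.0,"y":-3,"z":-2}
    - {"grip":0,"x":2.0,"y":-1.5,"z":-3}
    - {"grip":0,"z":-3}

```text
invalid input
```

>>> drive_tool:
  increments:
    - {"grip":0,"x":2.5,"y":-3,"z":0,"ax":0,"ay":0,"az":5}
    - {"grip":0,"x":2.5,"y":-3,"z":0,"ax":0,"ay":0,"az":4.9}
    - {"grip":0,"x":2.5,"y":-3,"z":0,"ax":0,"ay":0,"az":0}
    - {"grip":0,"x":2.5,"y":-3,"z":0,"ax":0,"ay":0,"az":0}
    - {"grip":0,"x":2.5,"y":-3,"z":0,"ax":0,"ay":0,"az":0}
  squeeze: 20

```text
t: 0.52
eef_pos: [321.5, 468.0, 238.4]
tool_rot: [-0.0, 0.066, 0.998, -0.0]
wrist_force: [0.4, 0.3, 0.7]
opening: 0.645
```

>>> drive_tool:
  increments:
    - {"grip":0,"x":2.5,"y":-3,"z":0,"ax":0,"ay":0,"az":0}
    - {"grip":0,"x":2.5,"y":-3,"z":0,"ax":0,"ay":0,"az":0}
    - {"grip":0,"x":2.5,"y":-3,"z":0,"ax":0,"ay":0,"az":0}
    - {"grip":0,"x":2.5,"y":-3,"z":0,"ax":0,"ay":0,"az":0}
    - {"grip":0,"x":2.5,"y":-3,"z":0,"ax":0,"ay":0,"az":0}

```text
t: 0.93
eef_pos: [446.4, 318.0, 238.5]
tool_rot: [-0.0, 0.066, 0.998, -0.0]
wrist_force: [0.2, 0.2, -0.9]
opening: 0.269
```

>>> drive_tool:
  increments:
    - {"grip":0,"x":2.5,"y":-3,"z":0,"ax":0,"ay":0,"az":0}
    - {"grip":0,"x":2.5,"y":-3,"z":0,"ax":0,"ay":0,"az":0}
    - {"grip":0,"x":2.5,"y":-3,"z":0,"ax":0,"ay":0,"az":0}
    - {"grip":0,"x":2.2,"y":-2.6,"z":-1,"ax":0,"ay":0,"az":0}
    - {"grip":0,"x":0,"y":0,"z":-4,"ax":0,"ay":0,"az":0}

```text
t: 1.35
eef_pos: [551.5, 197.1, 193.5]
tool_rot: [0.007, 0.072, 0.997, 0.001]
wrist_force: [1.4, -0.1, 0.5]
opening: 0.005
```

>>> drive_tool:
  increments:
    - {"grip":0,"x":0,"y":0,"z":-3,"ax":0,"ay":0,"az":0}
    - {"grip":0,"x":0,"y":0,"z":-1,"ax":0,"ay":0,"az":0}
    - {"grip":0,"x":0,"y":0,"z":0,"ax":0,"ay":0,"az":0}

```text
t: 1.6
eef_pos: [540.5, 203.2, 146.0]
tool_rot: [-0.003, 0.066, 0.998, -0.001]
wrist_force: [-0.3, 0.1, 1.4]
opening: 0.005
```

```bash
python3 - <<'E'
from h import *
st();i=ctrl.camera_info("wrist");im=ctrl.grab_frame("wrist")[:,:,::-1].copy();cv2.imwrite("pics/w1.png",im)
import pickle;pickle.dump(i,open("pics/w1.pkl","wb"))
E
```

```text
1.6 [540.5 203.2 146. ] [-0.0027  0.0662  0.9978 -0.0014] [-0.31  0.08  1.45] 0.005
```

View pics/w1.png

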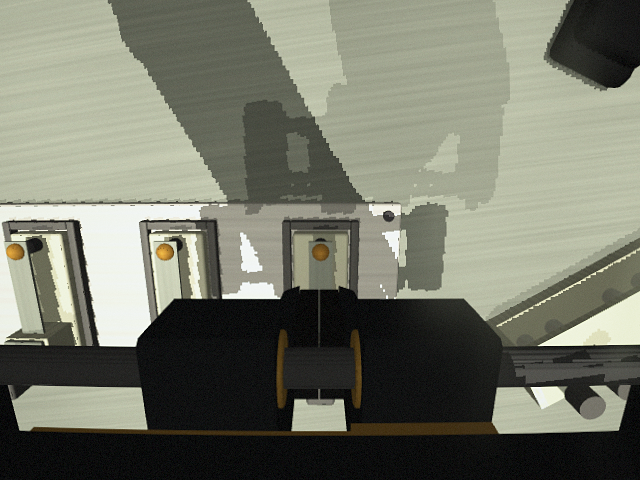

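The wrist view shows all three rivets, at about (320,251), (165,252) and (15,252), with the dock edge square to the picture.

```bash
python3 - <<'E'
from h import *
import pickle
i=pickle.load(open("pics/w1.pkl","rb"));im=cv2.imread("pics/w1.png")
h=cv2.cvtColor(im,cv2.COLOR_BGR2HSV);m=((h[...,0]>8)&(h[...,0]<24)&(h[...,1]>130)&(h[...,2]>90)).astype(np.uint8);m[225:280,:]*=1;m[:225]=0;m[280:]=0
n,l,s,c=cv2.connectedComponentsWithStats(m);k=[j for j in range(1,n) if s[j,4]>60];print(c[k],s[k])
P=plane("wrist",c[k],47.5,i);print(P.round(1))
v=P[np.argmax(P[:,1])]-P[np.argmin(P[:,1])];print(np.degrees(np.arctan2(-v[0],v[1])),np.linalg.norm(v))
hol=plane("wrist",[[389,216]],10,i);print(hol)
st()
E
```

```text
[[ 14.57534247 251.35159817]
 [164.51598174 251.60273973]
 [319.76237624 252.2029703 ]] [[  6 244  18  16 219]
 [156 244  18  16 219]
 [312 245  17  16 202]]
[[515.4  -1.8  47.5]
 [529.1 100.8  47.5]
 [542.9 202.6  47.5]]
-7.647799279201606 206.26335265330826
[[532.35121722 255.6936208   10.        ]]
1.65 [541.9 204.  148.2] [-1.000e-03  6.610e-02  9.978e-01 -5.000e-04] [ 0.22 -0.29  0.2 ] 0.005
```

>>> drive_tool:
  increments:
    - {"grip":0,"x":0.15,"y":-0.14,"z":-3,"ax":0,"ay":0,"az":0}
    - {"grip":0,"x":0,"y":0,"z":-3,"ax":0,"ay":0,"az":0}
    - {"grip":0,"x":0,"y":0,"z":-2,"ax":0,"ay":0,"az":0}
    - {"grip":0,"x":0,"y":0,"z":-1.2,"ax":0,"ay":0,"az":0}
    - {"grip":0,"x":0,"y":0,"z":0,"ax":0,"ay":0,"az":0}

```text
t: 2.07
eef_pos: [543.7, 202.9, 56.1]
tool_rot: [-0.001, 0.066, 0.998, -0.0]
wrist_force: [-1.5, -0.4, -0.1]
opening: 0.004
```

>>> drive_tool:
  increments:
    - {"grip":0,"x":0,"y":0,"z":-0.2,"ax":0,"ay":0,"az":0}
    - {"grip":0,"x":0,"y":0,"z":0,"ax":0,"ay":0,"az":0}

```text
t: 2.23
eef_pos: [545.5, 203.1, 56.4]
tool_rot: [0.001, 0.066, 0.998, 0.001]
wrist_force: [-0.3, -0.3, 0.9]
opening: 0.008
```

```bash
python3 - <<'E'
from h import *
st();i=ctrl.camera_info("wrist");im=ctrl.grab_frame("wrist")[:,:,::-1].copy();cv2.imwrite("pics/w2.png",im)
E
```

```text
2.23 [545.5 203.1  56.4] [1.300e-03 6.630e-02 9.978e-01 7.000e-04] [-0.27 -0.32  0.86] 0.008
```

View pics/w2.png

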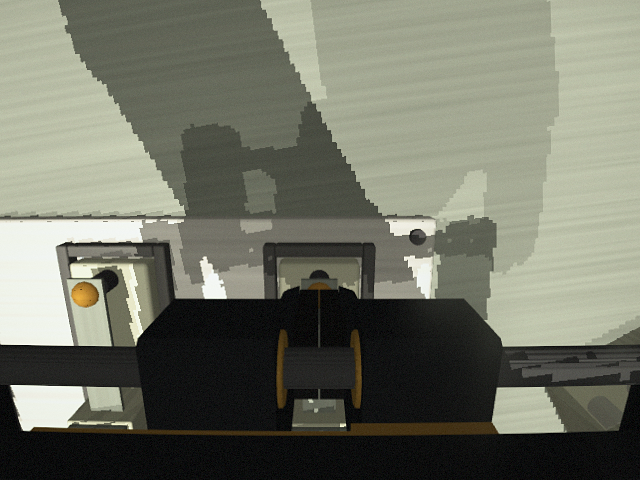

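The rivet is centred on the finger slit (column 319), just under the tips. I'll start pressing slowly.

>>> drive_tool:
  increments:
    - {"grip":0,"x":0,"y":0,"z":-0.1,"ax":0,"ay":0,"az":0}
    - {"grip":0,"x":0,"y":0,"z":-0.1,"ax":0,"ay":0,"az":0}
    - {"grip":0,"x":0,"y":0,"z":-0.1,"ax":0,"ay":0,"az":0}
    - {"grip":0,"x":0,"y":0,"z":-0.1,"ax":0,"ay":0,"az":0}
    - {"grip":0,"x":0,"y":0,"z":-0.1,"ax":0,"ay":0,"az":0}

```text
t: 2.7
eef_pos: [544.2, 202.5, 49.7]
tool_rot: [0.0, 0.066, 0.998, 0.0]
wrist_force: [-0.4, 0.1, -0.1]
opening: 0.007
```

>>> drive_tool:
  increments:
    - {"grip":0,"x":0,"y":0,"z":-0.06,"ax":0,"ay":0,"az":0}
    - {"grip":0,"x":0,"y":0,"z":-0.06,"ax":0,"ay":0,"az":0}
    - {"grip":0,"x":0,"y":0,"z":-0.06,"ax":0,"ay":0,"az":0}
    - {"grip":0,"x":0,"y":0,"z":-0.06,"ax":0,"ay":0,"az":0}
    - {"grip":0,"x":0,"y":0,"z":-0.06,"ax":0,"ay":0,"az":0}

```text
t: 3.12
eef_pos: [544.1, 202.4, 46.7]
tool_rot: [-0.0, 0.066, 0.998, -0.0]
wrist_force: [-1.3, -0.3, 0.0]
opening: 0.007
```

>>> drive_tool:
  increments:
    - {"grip":0,"x":0,"y":0,"z":-0.06,"ax":0,"ay":0,"az":0}
    - {"grip":0,"x":0,"y":0,"z":-0.06,"ax":0,"ay":0,"az":0}
    - {"grip":0,"x":0,"y":0,"z":-0.06,"ax":0,"ay":0,"az":0}
    - {"grip":0,"x":0,"y":0,"z":-0.06,"ax":0,"ay":0,"az":0}

```text
t: 3.45
eef_pos: [544.1, 202.5, 44.4]
tool_rot: [-0.0, 0.066, 0.998, 0.0]
wrist_force: [-2.7, -0.5, 4.7]
opening: 0.004
```

>>> drive_tool:
  increments:
    - {"grip":0,"x":0,"y":0,"z":-0.05,"ax":0,"ay":0,"az":0}
    - {"grip":0,"x":0,"y":0,"z":-0.05,"ax":0,"ay":0,"az":0}
    - {"grip":0,"x":0,"y":0,"z":-0.05,"ax":0,"ay":0,"az":0}
    - {"grip":0,"x":0,"y":0,"z":-0.05,"ax":0,"ay":0,"az":0}

```text
t: 3.78
eef_pos: [544.0, 202.5, 42.4]
tool_rot: [-0.0, 0.066, 0.998, 0.0]
wrist_force: [-3.0, -0.5, 6.7]
opening: 0.006
```

>>> drive_tool:
  increments:
    - {"grip":0,"x":0,"y":0,"z":-0.05,"ax":0,"ay":0,"az":0}
    - {"grip":0,"x":0,"y":0,"z":-0.05,"ax":0,"ay":0,"az":0}

```text
t: 3.95
eef_pos: [544.0, 202.5, 41.5]
tool_rot: [-0.0, 0.066, 0.998, 0.0]
wrist_force: [-3.4, 0.0, 6.9]
opening: 0.004
```

>>> drive_tool:
  increments:
    - {"grip":0,"x":0,"y":0,"z":-0.05,"ax":0,"ay":0,"az":0}
    - {"grip":0,"x":0,"y":0,"z":0,"ax":0,"ay":0,"az":0}

```text
t: 4.12
eef_pos: [544.0, 202.5, 41.0]
tool_rot: [-0.0, 0.066, 0.998, 0.0]
wrist_force: [-4.4, -0.9, 7.8]
opening: 0.009
```

>>> drive_tool:
  increments:
    - {"grip":0,"x":0,"y":0,"z":-0.05,"ax":0,"ay":0,"az":0}
    - {"grip":0,"x":0,"y":0,"z":0,"ax":0,"ay":0,"az":0}

```text
t: 4.28
eef_pos: [544.0, 202.6, 40.6]
tool_rot: [-0.0, 0.066, 0.998, 0.0]
wrist_force: [-3.4, -1.0, 8.7]
opening: 0.009
```

>>> drive_tool:
  increments:
    - {"grip":0,"x":0,"y":0,"z":-0.04,"ax":0,"ay":0,"az":0}
    - {"grip":0,"x":0,"y":0,"z":0,"ax":0,"ay":0,"az":0}

```text
t: 4.45
eef_pos: [544.1, 202.6, 40.4]
tool_rot: [-0.0, 0.066, 0.998, 0.0]
wrist_force: [-4.0, -1.2, 10.2]
opening: 0.006
```

>>> drive_tool:
  increments:
    - {"grip":0,"x":0,"y":0,"z":-0.03,"ax":0,"ay":0,"az":0}
    - {"grip":0,"x":0,"y":0,"z":0,"ax":0,"ay":0,"az":0}

```text
t: 4.62
eef_pos: [544.1, 202.6, 40.3]
tool_rot: [-0.0, 0.066, 0.998, 0.0]
wrist_force: [-4.4, -0.4, 11.1]
opening: 0.005
```

It's on the stop: z has levelled off at 40.3 and the force is rising to 11 N. Holding there.

>>> drive_tool:
  increments:
    - {"grip":0,"x":0,"y":0,"z":-0.02,"ax":0,"ay":0,"az":0}
    - {"grip":0,"x":0,"y":0,"z":0,"ax":0,"ay":0,"az":0}
    - {"grip":0,"x":0,"y":0,"z":0,"ax":0,"ay":0,"az":0}
    - {"grip":0,"x":0,"y":0,"z":0,"ax":0,"ay":0,"az":0}

```text
t: 4.95
eef_pos: [544.1, 202.6, 40.2]
tool_rot: [-0.0, 0.066, 0.998, 0.0]
wrist_force: [-4.7, -0.6, 12.4]
opening: 0.005
```

>>> drive_tool:
  increments:
    - {"grip":0,"x":0,"y":0,"z":0,"ax":0,"ay":0,"az":0}
    - {"grip":0,"x":0,"y":0,"z":0,"ax":0,"ay":0,"az":0}
    - {"grip":0,"x":0,"y":0,"z":0,"ax":0,"ay":0,"az":0}

```text
t: 5.2
eef_pos: [544.1, 202.6, 40.2]
tool_rot: [-0.0, 0.066, 0.998, 0.0]
wrist_force: [-4.5, -0.2, 12.0]
opening: 0.009
```

>>> drive_tool:
  increments:
    - {"grip":0,"x":0,"y":0,"z":0.2,"ax":0,"ay":0,"az":0}
    - {"grip":0,"x":0,"y":0,"z":0.3,"ax":0,"ay":0,"az":0}
    - {"grip":0,"x":0,"y":0,"z":0.4,"ax":0,"ay":0,"az":0}
    - {"grip":0,"x":0,"y":0,"z":0.8,"ax":0,"ay":0,"az":0}
    - {"grip":0,"x":0,"y":0,"z":0,"ax":0,"ay":0,"az":0}

```text
t: 5.62
eef_pos: [545.3, 202.6, 57.7]
tool_rot: [0.001, 0.067, 0.998, 0.0]
wrist_force: [0.1, -0.5, -0.2]
opening: 0.004
```

```bash
python3 -c "
from h import *
st()"
```

```text
5.62 [545.3 202.6  57.7] [1.100e-03 6.650e-02 9.978e-01 4.000e-04] [ 0.08 -0.46 -0.2 ] 0.004
```

The left leaf is sound, at about 1.15 N/mm with its stop about 7.5 mm down. Next is the middle one.

>>> drive_tool:
  increments:
    - {"grip":0,"x":-0.5,"y":-3.6,"z":0.2,"ax":0,"ay":0,"az":0}
    - {"grip":0,"x":-0.5,"y":-3.6,"z":0,"ax":0,"ay":0,"az":0}
    - {"grip":0,"x":-0.4,"y":-3.21,"z":0,"ax":0,"ay":0,"az":0}
    - {"grip":0,"x":0,"y":0,"z":-0.2,"ax":0,"ay":0,"az":0}
    - {"grip":0,"x":0,"y":0,"z":-0.2,"ax":0,"ay":0,"az":0}

```text
t: 6.03
eef_pos: [530.4, 95.9, 54.5]
tool_rot: [0.0, 0.069, 0.998, -0.0]
wrist_force: [0.5, 0.5, 0.8]
opening: 0.006
```

>>> drive_tool:
  increments:
    - {"grip":0,"x":0,"y":0,"z":0,"ax":0,"ay":0,"az":0}
    - {"grip":0,"x":0,"y":0,"z":0,"ax":0,"ay":0,"az":0}

```text
t: 6.2
eef_pos: [530.4, 100.0, 54.3]
tool_rot: [0.0, 0.065, 0.998, 0.0]
wrist_force: [-0.4, 0.0, 0.4]
opening: 0.002
```

```bash
python3 - <<'E'
from h import *
st();im=ctrl.grab_frame("wrist")[:,:,::-1].copy();cv2.imwrite("pics/w3.png",im)
E
```

```text
6.2 [530.4 100.   54.3] [1.000e-04 6.550e-02 9.979e-01 5.000e-04] [-0.42  0.04  0.37] 0.002
```

View pics/w3.png

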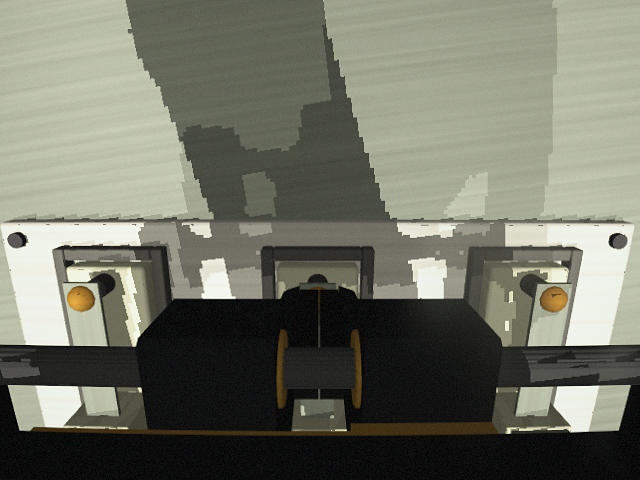

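The tips are centred over the middle leaf, with the leaf end at column 318. The outer rivets sit symmetrically at (80,298) and (553,299).

>>> drive_tool:
  increments:
    - {"grip":0,"x":0,"y":0,"z":-0.1,"ax":0,"ay":0,"az":0}
    - {"grip":0,"x":0,"y":0,"z":-0.1,"ax":0,"ay":0,"az":0}
    - {"grip":0,"x":0,"y":0,"z":-0.1,"ax":0,"ay":0,"az":0}
    - {"grip":0,"x":0,"y":0,"z":-0.08,"ax":0,"ay":0,"az":0}
    - {"grip":0,"x":0,"y":0,"z":-0.06,"ax":0,"ay":0,"az":0}

```text
t: 6.67
eef_pos: [530.2, 98.5, 49.9]
tool_rot: [-0.0, 0.066, 0.998, -0.0]
wrist_force: [-0.2, 0.8, 0.2]
opening: 0.006
```

>>> drive_tool:
  increments:
    - {"grip":0,"x":0,"y":0,"z":-0.06,"ax":0,"ay":0,"az":0}
    - {"grip":0,"x":0,"y":0,"z":-0.06,"ax":0,"ay":0,"az":0}
    - {"grip":0,"x":0,"y":0,"z":-0.06,"ax":0,"ay":0,"az":0}
    - {"grip":0,"x":0,"y":0,"z":-0.06,"ax":0,"ay":0,"az":0}
    - {"grip":0,"x":0,"y":0,"z":-0.06,"ax":0,"ay":0,"az":0}

```text
t: 7.08
eef_pos: [530.2, 98.3, 47.0]
tool_rot: [0.0, 0.066, 0.998, -0.0]
wrist_force: [-0.2, 0.6, 0.3]
opening: 0.007
```

>>> drive_tool:
  increments:
    - {"grip":0,"x":0,"y":0,"z":-0.05,"ax":0,"ay":0,"az":0}
    - {"grip":0,"x":0,"y":0,"z":-0.05,"ax":0,"ay":0,"az":0}
    - {"grip":0,"x":0,"y":0,"z":-0.05,"ax":0,"ay":0,"az":0}
    - {"grip":0,"x":0,"y":0,"z":-0.05,"ax":0,"ay":0,"az":0}

```text
t: 7.42
eef_pos: [530.1, 98.3, 45.0]
tool_rot: [-0.0, 0.066, 0.998, -0.0]
wrist_force: [-2.0, -0.4, 1.8]
opening: 0.007
```

>>> drive_tool:
  increments:
    - {"grip":0,"x":0,"y":0,"z":-0.05,"ax":0,"ay":0,"az":0}
    - {"grip":0,"x":0,"y":0,"z":-0.05,"ax":0,"ay":0,"az":0}
    - {"grip":0,"x":0,"y":0,"z":-0.05,"ax":0,"ay":0,"az":0}
    - {"grip":0,"x":0,"y":0,"z":-0.05,"ax":0,"ay":0,"az":0}
    - {"grip":0,"x":0,"y":0,"z":-0.05,"ax":0,"ay":0,"az":0}

```text
t: 7.83
eef_pos: [530.0, 98.3, 42.5]
tool_rot: [-0.0, 0.066, 0.998, -0.0]
wrist_force: [-1.9, 0.0, 2.8]
opening: 0.001
```

>>> drive_tool:
  increments:
    - {"grip":0,"x":0,"y":0,"z":-0.05,"ax":0,"ay":0,"az":0}
    - {"grip":0,"x":0,"y":0,"z":-0.05,"ax":0,"ay":0,"az":0}
    - {"grip":0,"x":0,"y":0,"z":-0.05,"ax":0,"ay":0,"az":0}

```text
t: 8.08
eef_pos: [530.1, 98.3, 41.0]
tool_rot: [-0.0, 0.066, 0.998, -0.0]
wrist_force: [-1.1, -0.8, 3.6]
opening: 0.005
```

>>> drive_tool:
  increments:
    - {"grip":0,"x":0,"y":0,"z":-0.05,"ax":0,"ay":0,"az":0}
    - {"grip":0,"x":0,"y":0,"z":0,"ax":0,"ay":0,"az":0}

```text
t: 8.25
eef_pos: [530.1, 98.4, 40.4]
tool_rot: [-0.0, 0.066, 0.998, -0.0]
wrist_force: [-1.8, 0.3, 3.6]
opening: 0.004
```

>>> drive_tool:
  increments:
    - {"grip":0,"x":0,"y":0,"z":-0.04,"ax":0,"ay":0,"az":0}
    - {"grip":0,"x":0,"y":0,"z":0,"ax":0,"ay":0,"az":0}

```text
t: 8.42
eef_pos: [530.1, 98.4, 40.1]
tool_rot: [-0.0, 0.066, 0.998, -0.0]
wrist_force: [-2.5, -0.1, 4.2]
opening: 0.008
```

>>> drive_tool:
  increments:
    - {"grip":0,"x":0,"y":0,"z":-0.04,"ax":0,"ay":0,"az":0}
    - {"grip":0,"x":0,"y":0,"z":0,"ax":0,"ay":0,"az":0}

```text
t: 8.58
eef_pos: [530.1, 98.3, 39.7]
tool_rot: [-0.0, 0.066, 0.998, -0.0]
wrist_force: [-3.0, -0.1, 4.1]
opening: 0.003
```

>>> drive_tool:
  increments:
    - {"grip":0,"x":0,"y":0,"z":-0.04,"ax":0,"ay":0,"az":0}
    - {"grip":0,"x":0,"y":0,"z":0,"ax":0,"ay":0,"az":0}

```text
t: 8.75
eef_pos: [530.1, 98.4, 39.5]
tool_rot: [-0.0, 0.066, 0.998, 0.0]
wrist_force: [-3.0, -0.3, 6.4]
opening: 0.003
```

>>> drive_tool:
  increments:
    - {"grip":0,"x":0,"y":0,"z":-0.04,"ax":0,"ay":0,"az":0}
    - {"grip":0,"x":0,"y":0,"z":0,"ax":0,"ay":0,"az":0}

```text
t: 8.92
eef_pos: [530.1, 98.4, 39.2]
tool_rot: [-0.0, 0.066, 0.998, 0.0]
wrist_force: [-3.3, -0.1, 9.2]
opening: 0.008
```

The middle leaf is on its stop and weak, reading about 4.1 N just before it. Holding, then on to the right one.

>>> drive_tool:
  increments:
    - {"grip":0,"x":0,"y":0,"z":0,"ax":0,"ay":0,"az":0}
    - {"grip":0,"x":0,"y":0,"z":0,"ax":0,"ay":0,"az":0}
    - {"grip":0,"x":0,"y":0,"z":0,"ax":0,"ay":0,"az":0}
    - {"grip":0,"x":0,"y":0,"z":0,"ax":0,"ay":0,"az":0}

```text
t: 9.25
eef_pos: [530.1, 98.4, 39.3]
tool_rot: [-0.0, 0.066, 0.998, 0.0]
wrist_force: [-3.0, -0.4, 8.3]
opening: 0.007
```

>>> drive_tool:
  increments:
    - {"grip":0,"x":0,"y":0,"z":0,"ax":0,"ay":0,"az":0}
    - {"grip":0,"x":0,"y":0,"z":0,"ax":0,"ay":0,"az":0}
    - {"grip":0,"x":0,"y":0,"z":0,"ax":0,"ay":0,"az":0}

```text
t: 9.5
eef_pos: [530.2, 98.4, 39.3]
tool_rot: [-0.0, 0.066, 0.998, 0.0]
wrist_force: [-4.0, 0.9, 9.2]
opening: 0.007
```

>>> drive_tool:
  increments:
    - {"grip":0,"x":0,"y":0,"z":0.2,"ax":0,"ay":0,"az":0}
    - {"grip":0,"x":0,"y":0,"z":0.3,"ax":0,"ay":0,"az":0}
    - {"grip":0,"x":0,"y":0,"z":0.4,"ax":0,"ay":0,"az":0}
    - {"grip":0,"x":0,"y":0,"z":0.9,"ax":0,"ay":0,"az":0}
    - {"grip":0,"x":0,"y":0,"z":0,"ax":0,"ay":0,"az":0}

```text
t: 9.92
eef_pos: [531.6, 98.4, 58.5]
tool_rot: [0.001, 0.067, 0.998, 0.0]
wrist_force: [0.8, 0.8, -0.2]
opening: 0.003
```

>>> drive_tool:
  increments:
    - {"grip":0,"x":-0.5,"y":-3.6,"z":0.2,"ax":0,"ay":0,"az":0}
    - {"grip":0,"x":-0.5,"y":-3.6,"z":0,"ax":0,"ay":0,"az":0}
    - {"grip":0,"x":-0.4,"y":-3.21,"z":0,"ax":0,"ay":0,"az":0}
    - {"grip":0,"x":0,"y":0,"z":-0.2,"ax":0,"ay":0,"az":0}
    - {"grip":0,"x":0,"y":0,"z":-0.2,"ax":0,"ay":0,"az":0}

```text
t: 10.33
eef_pos: [516.4, -8.2, 55.2]
tool_rot: [0.001, 0.069, 0.998, -0.0]
wrist_force: [-0.5, 0.6, -0.4]
opening: 0.004
```

>>> drive_tool:
  increments:
    - {"grip":0,"x":0,"y":0,"z":0,"ax":0,"ay":0,"az":0}
    - {"grip":0,"x":0,"y":0,"z":0,"ax":0,"ay":0,"az":0}

```text
t: 10.5
eef_pos: [516.5, -4.2, 54.9]
tool_rot: [0.0, 0.065, 0.998, 0.0]
wrist_force: [0.7, -0.6, -0.2]
opening: 0.005
```

```bash
python3 - <<'E'
from h import *
st();im=ctrl.grab_frame("wrist")[:,:,::-1].copy();cv2.imwrite("pics/w4.png",im)
E
```

```text
10.5 [516.5  -4.2  54.9] [1.000e-04 6.540e-02 9.979e-01 4.000e-04] [ 0.69 -0.6  -0.24] 0.005
```

View pics/w4.png

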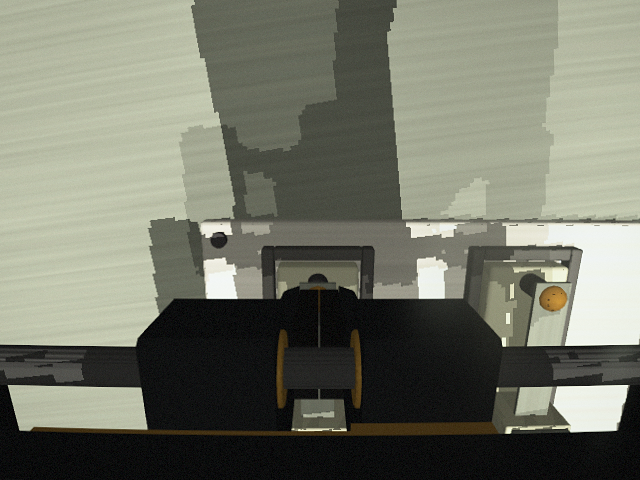

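The right leaf is centred under the tips, at column 318. Pressing.

>>> drive_tool:
  increments:
    - {"grip":0,"x":0,"y":0,"z":-0.1,"ax":0,"ay":0,"az":0}
    - {"grip":0,"x":0,"y":0,"z":-0.1,"ax":0,"ay":0,"az":0}
    - {"grip":0,"x":0,"y":0,"z":-0.1,"ax":0,"ay":0,"az":0}
    - {"grip":0,"x":0,"y":0,"z":-0.08,"ax":0,"ay":0,"az":0}
    - {"grip":0,"x":0,"y":0,"z":-0.06,"ax":0,"ay":0,"az":0}

```text
t: 10.97
eef_pos: [516.1, -5.6, 50.4]
tool_rot: [-0.0, 0.066, 0.998, -0.0]
wrist_force: [-0.3, 0.4, 0.6]
opening: 0.007
```

>>> drive_tool:
  increments:
    - {"grip":0,"x":0,"y":0,"z":-0.06,"ax":0,"ay":0,"az":0}
    - {"grip":0,"x":0,"y":0,"z":-0.06,"ax":0,"ay":0,"az":0}
    - {"grip":0,"x":0,"y":0,"z":-0.06,"ax":0,"ay":0,"az":0}
    - {"grip":0,"x":0,"y":0,"z":-0.06,"ax":0,"ay":0,"az":0}
    - {"grip":0,"x":0,"y":0,"z":-0.06,"ax":0,"ay":0,"az":0}

```text
t: 11.38
eef_pos: [516.2, -5.8, 47.5]
tool_rot: [-0.0, 0.066, 0.998, -0.0]
wrist_force: [-0.4, 0.8, 1.1]
opening: 0.006
```

>>> drive_tool:
  increments:
    - {"grip":0,"x":0,"y":0,"z":-0.05,"ax":0,"ay":0,"az":0}
    - {"grip":0,"x":0,"y":0,"z":-0.05,"ax":0,"ay":0,"az":0}
    - {"grip":0,"x":0,"y":0,"z":-0.05,"ax":0,"ay":0,"az":0}
    - {"grip":0,"x":0,"y":0,"z":-0.05,"ax":0,"ay":0,"az":0}

```text
t: 11.72
eef_pos: [516.1, -5.8, 45.6]
tool_rot: [-0.0, 0.066, 0.998, 0.0]
wrist_force: [-0.3, 0.1, 2.3]
opening: 0.004
```

>>> drive_tool:
  increments:
    - {"grip":0,"x":0,"y":0,"z":-0.05,"ax":0,"ay":0,"az":0}
    - {"grip":0,"x":0,"y":0,"z":-0.05,"ax":0,"ay":0,"az":0}
    - {"grip":0,"x":0,"y":0,"z":-0.05,"ax":0,"ay":0,"az":0}
    - {"grip":0,"x":0,"y":0,"z":-0.05,"ax":0,"ay":0,"az":0}
    - {"grip":0,"x":0,"y":0,"z":-0.05,"ax":0,"ay":0,"az":0}

```text
t: 12.13
eef_pos: [516.1, -5.7, 43.1]
tool_rot: [-0.0, 0.066, 0.998, 0.0]
wrist_force: [-2.8, -0.2, 4.9]
opening: 0.007
```

>>> drive_tool:
  increments:
    - {"grip":0,"x":0,"y":0,"z":-0.05,"ax":0,"ay":0,"az":0}
    - {"grip":0,"x":0,"y":0,"z":-0.05,"ax":0,"ay":0,"az":0}

```text
t: 12.3
eef_pos: [516.1, -5.7, 42.1]
tool_rot: [-0.0, 0.066, 0.998, 0.0]
wrist_force: [-2.4, 0.2, 6.2]
opening: 0.006
```

>>> drive_tool:
  increments:
    - {"grip":0,"x":0,"y":0,"z":-0.05,"ax":0,"ay":0,"az":0}
    - {"grip":0,"x":0,"y":0,"z":-0.05,"ax":0,"ay":0,"az":0}

```text
t: 12.47
eef_pos: [516.0, -5.7, 41.1]
tool_rot: [-0.0, 0.066, 0.998, 0.0]
wrist_force: [-3.1, 0.4, 7.7]
opening: 0.002
```

>>> drive_tool:
  increments:
    - {"grip":0,"x":0,"y":0,"z":-0.05,"ax":0,"ay":0,"az":0}
    - {"grip":0,"x":0,"y":0,"z":0,"ax":0,"ay":0,"az":0}

```text
t: 12.63
eef_pos: [516.1, -5.7, 40.7]
tool_rot: [-0.0, 0.066, 0.998, 0.0]
wrist_force: [-2.5, 0.5, 9.0]
opening: 0.002
```

>>> drive_tool:
  increments:
    - {"grip":0,"x":0,"y":0,"z":-0.04,"ax":0,"ay":0,"az":0}
    - {"grip":0,"x":0,"y":0,"z":0,"ax":0,"ay":0,"az":0}

```text
t: 12.8
eef_pos: [516.1, -5.8, 40.4]
tool_rot: [-0.0, 0.066, 0.998, 0.0]
wrist_force: [-2.2, 0.6, 6.8]
opening: 0.006
```

>>> drive_tool:
  increments:
    - {"grip":0,"x":0,"y":0,"z":-0.04,"ax":0,"ay":0,"az":0}
    - {"grip":0,"x":0,"y":0,"z":0,"ax":0,"ay":0,"az":0}

```text
t: 12.97
eef_pos: [516.1, -5.7, 40.0]
tool_rot: [-0.0, 0.066, 0.998, 0.0]
wrist_force: [-3.1, 1.1, 9.8]
opening: 0.004
```

>>> drive_tool:
  increments:
    - {"grip":0,"x":0,"y":0,"z":-0.04,"ax":0,"ay":0,"az":0}
    - {"grip":0,"x":0,"y":0,"z":0,"ax":0,"ay":0,"az":0}

```text
t: 13.13
eef_pos: [516.1, -5.7, 39.6]
tool_rot: [-0.0, 0.066, 0.998, 0.0]
wrist_force: [-3.5, 1.0, 9.0]
opening: 0.011
```

>>> drive_tool:
  increments:
    - {"grip":0,"x":0,"y":0,"z":-0.04,"ax":0,"ay":0,"az":0}
    - {"grip":0,"x":0,"y":0,"z":0,"ax":0,"ay":0,"az":0}

```text
t: 13.3
eef_pos: [516.1, -5.8, 39.2]
tool_rot: [-0.0, 0.066, 0.998, 0.0]
wrist_force: [-3.2, 0.0, 9.8]
opening: 0.009
```

>>> drive_tool:
  increments:
    - {"grip":0,"x":0,"y":0,"z":-0.04,"ax":0,"ay":0,"az":0}
    - {"grip":0,"x":0,"y":0,"z":0,"ax":0,"ay":0,"az":0}

```text
t: 13.47
eef_pos: [516.1, -5.7, 38.9]
tool_rot: [-0.0, 0.066, 0.998, 0.0]
wrist_force: [-3.5, -0.5, 9.0]
opening: 0.004
```

>>> drive_tool:
  increments:
    - {"grip":0,"x":0,"y":0,"z":-0.03,"ax":0,"ay":0,"az":0}
    - {"grip":0,"x":0,"y":0,"z":0,"ax":0,"ay":0,"az":0}

```text
t: 13.63
eef_pos: [516.1, -5.7, 38.6]
tool_rot: [-0.0, 0.066, 0.998, 0.0]
wrist_force: [-2.1, -0.5, 10.0]
opening: 0.007
```

>>> drive_tool:
  increments:
    - {"grip":0,"x":0,"y":0,"z":-0.04,"ax":0,"ay":0,"az":0}
    - {"grip":0,"x":0,"y":0,"z":0,"ax":0,"ay":0,"az":0}

```text
t: 13.8
eef_pos: [516.2, -5.7, 38.3]
tool_rot: [-0.0, 0.066, 0.998, 0.0]
wrist_force: [-4.2, 0.3, 12.6]
opening: 0.004
```

>>> drive_tool:
  increments:
    - {"grip":0,"x":0,"y":0,"z":-0.03,"ax":0,"ay":0,"az":0}
    - {"grip":0,"x":0,"y":0,"z":0,"ax":0,"ay":0,"az":0}

```text
t: 13.97
eef_pos: [516.2, -5.7, 38.2]
tool_rot: [-0.0, 0.066, 0.998, 0.0]
wrist_force: [-4.8, -0.8, 14.0]
opening: 0.004
```

On the stop at 14 N. I'll hold, then release.

>>> drive_tool:
  increments:
    - {"grip":0,"x":0,"y":0,"z":0,"ax":0,"ay":0,"az":0}
    - {"grip":0,"x":0,"y":0,"z":0,"ax":0,"ay":0,"az":0}
    - {"grip":0,"x":0,"y":0,"z":0,"ax":0,"ay":0,"az":0}
    - {"grip":0,"x":0,"y":0,"z":0,"ax":0,"ay":0,"az":0}

```text
t: 14.3
eef_pos: [516.2, -5.8, 38.2]
tool_rot: [-0.0, 0.066, 0.998, 0.0]
wrist_force: [-5.1, 0.9, 14.0]
opening: 0.003
```

>>> drive_tool:
  increments:
    - {"grip":0,"x":0,"y":0,"z":0,"ax":0,"ay":0,"az":0}
    - {"grip":0,"x":0,"y":0,"z":0,"ax":0,"ay":0,"az":0}
    - {"grip":0,"x":0,"y":0,"z":0,"ax":0,"ay":0,"az":0}

```text
t: 14.55
eef_pos: [516.2, -5.7, 38.2]
tool_rot: [0.0, 0.066, 0.998, 0.0]
wrist_force: [-4.0, -0.1, 13.1]
opening: 0.007
```

>>> drive_tool:
  increments:
    - {"grip":0,"x":0,"y":0,"z":0.2,"ax":0,"ay":0,"az":0}
    - {"grip":0,"x":0,"y":0,"z":0.3,"ax":0,"ay":0,"az":0}
    - {"grip":0,"x":0,"y":0,"z":0.5,"ax":0,"ay":0,"az":0}
    - {"grip":0,"x":0,"y":0,"z":3,"ax":0,"ay":0,"az":0}
    - {"grip":0,"x":0,"y":0,"z":3.8,"ax":0,"ay":0,"az":0}

```text
t: 14.97
eef_pos: [514.2, -5.8, 114.3]
tool_rot: [-0.002, 0.066, 0.998, -0.0]
wrist_force: [1.5, 0.2, 0.6]
opening: 0.003
```

>>> drive_tool:
  increments:
    - {"grip":0.6,"x":1.4,"y":2.5,"z":2,"ax":0,"ay":0,"az":0}
    - {"grip":0.6,"x":2.5,"y":3.0,"z":0,"ax":0,"ay":0,"az":0}
    - {"grip":0.6,"x":2.5,"y":3.0,"z":0,"ax":0,"ay":0,"az":0}
    - {"grip":0.6,"x":2.9,"y":0.81,"z":0,"ax":0,"ay":0,"az":0}
    - {"grip":0.6,"x":0,"y":0,"z":0,"ax":0,"ay":0,"az":0}

```text
t: 15.38
eef_pos: [614.0, 91.9, 136.0]
tool_rot: [0.003, 0.064, 0.998, 0.001]
wrist_force: [0.1, 0.1, -0.0]
opening: 0.366
```

>>> drive_tool:
  increments:
    - {"grip":0.6,"x":0,"y":0,"z":0,"ax":0,"ay":0,"az":0}
    - {"grip":0.6,"x":0,"y":0,"z":0,"ax":0,"ay":0,"az":0}

```text
t: 15.55
eef_pos: [608.4, 86.4, 134.9]
tool_rot: [-0.001, 0.067, 0.998, -0.0]
wrist_force: [-0.3, -0.6, -0.2]
opening: 0.512
```

```bash
python3 - <<'E'
from h import *
s=st();i=ctrl.camera_info("wrist");im=ctrl.grab_frame("wrist")[:,:,::-1].copy();cv2.imwrite("pics/w5.png",im)
import pickle;pickle.dump(i,open("pics/w5.pkl","wb"))
a=np.radians(-7.65);R=np.array([[np.cos(a),-np.sin(a)],[np.sin(a),np.cos(a)]])
C=np.array([577,92.2]);print("tip",C+R@[-47,0],"lug",C+R@[33,0])
E
```

```text
15.55 [608.4  86.4 134.9] [-6.000e-04  6.680e-02  9.978e-01 -5.000e-04] [-0.26 -0.61 -0.2 ] 0.512
tip [530.41831187  98.45670291] lug [609.70629166  87.80699583]
```

View pics/w5.png

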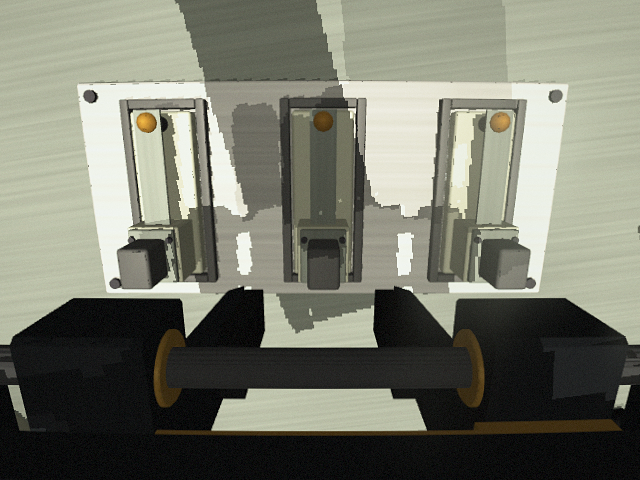

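The middle lug is at about (323,264), between the open fingers, and all three holders are in their bays. Descending to grip.

>>> drive_tool:
  increments:
    - {"grip":0.6,"x":0,"y":0.02,"z":-2.5,"ax":0,"ay":0,"az":0}
    - {"grip":0.6,"x":0,"y":0,"z":-2.5,"ax":0,"ay":0,"az":0}
    - {"grip":0.6,"x":0,"y":0,"z":-1.5,"ax":0,"ay":0,"az":0}
    - {"grip":0.6,"x":0,"y":0,"z":-1.0,"ax":0,"ay":0,"az":0}
    - {"grip":0.6,"x":0,"y":0,"z":0,"ax":0,"ay":0,"az":0}

```text
t: 16.02
eef_pos: [607.0, 86.5, 58.6]
tool_rot: [-0.002, 0.067, 0.998, -0.001]
wrist_force: [-0.8, 0.4, -0.2]
opening: 0.602
```

>>> drive_tool:
  increments:
    - {"grip":0.6,"x":0,"y":0,"z":0,"ax":0,"ay":0,"az":0}
    - {"grip":0.6,"x":0,"y":0,"z":0,"ax":0,"ay":0,"az":0}
    - {"grip":0.6,"x":0,"y":0,"z":0,"ax":0,"ay":0,"az":0}

```text
t: 16.27
eef_pos: [610.1, 87.5, 61.8]
tool_rot: [0.001, 0.067, 0.998, 0.0]
wrist_force: [-0.1, -0.2, -0.7]
opening: 0.602
```

```bash
python3 - <<'E'
from h import *
s=st();im=ctrl.grab_frame("wrist")[:,:,::-1].copy();cv2.imwrite("pics/w6.png",im)
E
```

```text
16.27 [610.1  87.5  61.8] [1.100e-03 6.660e-02 9.978e-01 2.000e-04] [-0.12 -0.22 -0.74] 0.602
```

View pics/w6.png

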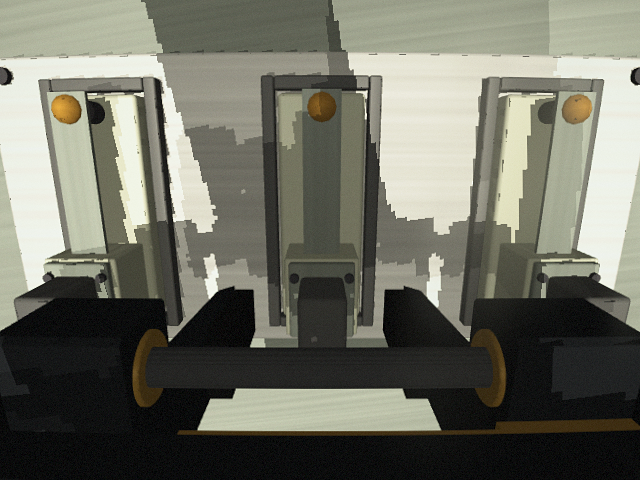

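The lug is centred between the fingers, at column 322 against a midpoint of about 320. Closing gently.

>>> drive_tool:
  increments:
    - {"grip":0.6,"x":0,"y":0,"z":-0.2,"ax":0,"ay":0,"az":0}
    - {"grip":0.3,"x":0,"y":0,"z":0,"ax":0,"ay":0,"az":0}
    - {"grip":0.22,"x":0,"y":0,"z":0,"ax":0,"ay":0,"az":0}
    - {"grip":0.1,"x":0,"y":0,"z":0,"ax":0,"ay":0,"az":0}
    - {"grip":0,"x":0,"y":0,"z":0,"ax":0,"ay":0,"az":0}
  squeeze: 25

```text
t: 16.73
eef_pos: [609.2, 87.6, 58.5]
tool_rot: [0.0, 0.066, 0.998, -0.0]
wrist_force: [0.1, -0.7, -0.7]
opening: 0.322
```

>>> drive_tool:
  increments:
    - {"grip":0,"x":0,"y":0,"z":0,"ax":0,"ay":0,"az":0}
    - {"grip":0,"x":0,"y":0,"z":0,"ax":0,"ay":0,"az":0}
    - {"grip":0,"x":0,"y":0,"z":0,"ax":0,"ay":0,"az":0}
    - {"grip":0,"x":0,"y":0,"z":0,"ax":0,"ay":0,"az":0}

```text
t: 17.07
eef_pos: [609.2, 87.7, 58.5]
tool_rot: [0.0, 0.066, 0.998, 0.0]
wrist_force: [0.5, -0.8, -1.2]
opening: 0.2
```

>>> drive_tool:
  increments:
    - {"grip":0,"x":0,"y":0,"z":0.2,"ax":0,"ay":0,"az":0}
    - {"grip":0,"x":0,"y":0,"z":0.4,"ax":0,"ay":0,"az":0}
    - {"grip":0,"x":0,"y":0,"z":0.6,"ax":0,"ay":0,"az":0}
    - {"grip":0,"x":0,"y":0,"z":1,"ax":0,"ay":0,"az":0}
    - {"grip":0,"x":0,"y":0,"z":1.5,"ax":0,"ay":0,"az":0}
  squeeze: 35

```text
t: 17.48
eef_pos: [608.4, 87.3, 95.6]
tool_rot: [-0.001, 0.066, 0.998, -0.0]
wrist_force: [0.6, 0.7, -2.1]
opening: 0.197
```

>>> drive_tool:
  increments:
    - {"grip":0,"x":0,"y":0,"z":2,"ax":0,"ay":0,"az":0}
    - {"grip":0,"x":0,"y":0,"z":2,"ax":0,"ay":0,"az":0}
    - {"grip":0,"x":0,"y":0,"z":1.5,"ax":0,"ay":0,"az":0}
    - {"grip":0,"x":0,"y":0,"z":0.8,"ax":0,"ay":0,"az":0}
    - {"grip":0,"x":0,"y":0,"z":0,"ax":0,"ay":0,"az":0}

```text
t: 17.9
eef_pos: [610.6, 87.7, 161.1]
tool_rot: [0.002, 0.067, 0.998, 0.001]
wrist_force: [-0.2, -0.2, -1.9]
opening: 0.2
```

```bash
python3 - <<'E'
from h import *
s=st();im=ctrl.grab_frame("wrist")[:,:,::-1].copy();cv2.imwrite("pics/w7.png",im)
im=ctrl.grab_frame("top")[:,:,::-1].copy();cv2.imwrite("pics/top7.png",im)
E
```

```text
17.9 [610.6  87.7 161.1] [2.000e-03 6.650e-02 9.978e-01 5.000e-04] [-0.19 -0.15 -1.88] 0.2
```

View pics/w7.png

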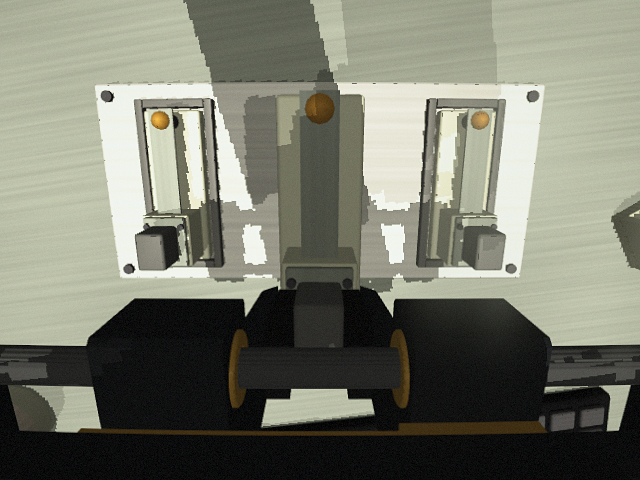

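The holder hangs level in the grip and the two outer holders are undisturbed. Cross-checking the tray from the scene view.

```bash
python3 - <<'E'
from h import *
s=cv2.imread("pics/scene0.png");cv2.imwrite("pics/tray_s.png",cv2.resize(s[295:400,150:265],None,fx=5,fy=5,interpolation=cv2.INTER_CUBIC))
# automatic: dark walls+floor silhouette in the top view; floor mask as brighter region within
for name,roi in(("top",(440,235,525,340)),("scene",(150,295,265,400))):
    t=cv2.imread(f"pics/{name}0.png").astype(int);x0,y0,x1,y1=roi
    m=np.zeros(t.shape[:2],np.uint8)
    sub=t[y0:y1,x0:x1];bench=np.median(sub[:6].reshape(-1,3),0)
    m[y0:y1,x0:x1]=(sub[:,:,2]>sub[:,:,1]-1)&(sub.max(2)>55)&(sub.max(2)<120)
    m=cv2.morphologyEx(m,cv2.MORPH_OPEN,np.ones((3,3)))
    cs=cv2.findContours(m,0,1)[0];c=max(cs,key=cv2.contourArea)
    ap=cv2.approxPolyDP(c,5,True).reshape(-1,2);F=plane(name,ap,4)
    M=cv2.moments(c);print(name,cv2.contourArea(c),ap.tolist(),F.round(1)[:,:2].tolist(),plane(name,[[M['m10']/M['m00'],M['m01']/M['m00']]],4))
E
```

```text
top 8731.0 [[440, 235], [440, 339], [524, 339], [524, 235]] [[606.9, -244.2], [348.6, -239.7], [350.8, -447.2], [611.7, -459.1]] [[ 477.4195114  -346.44057329    4.        ]]Traceback (most recent call last):
  File "<stdin>", line 10, in <module>
ValueError: max() iterable argument is empty
```

View pics/tray_s.png

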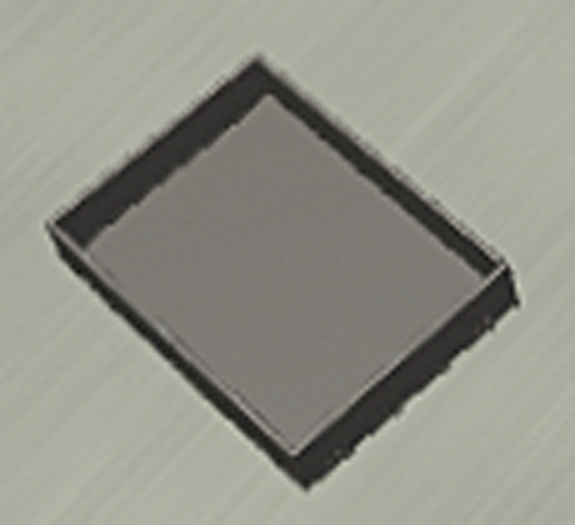

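In the scene view the tray's rim corners are, in 5x crop pixels, about (258,55), (510,266), (296,458) and (48,227).

```bash
python3 - <<'E'
from h import *
c=np.array([(258,56),(510,266),(296,458),(48,227)])/5+[150,295]-.4
F=plane("scene",c,35);print(F.round(1),F.mean(0),[np.linalg.norm(F[i]-F[i-1]).round(1) for i in range(4)])
for a,b in((0,1),(3,2)):
  pass
d=F[3]-F[0];e=F[1]-F[0];print(np.degrees(np.arctan2(d[1],d[0])),np.degrees(np.arctan2(e[1],e[0])))
# top rim outer: crop px
c=np.array([(98,52),(375,95),(340,475),(52,435)])/5+[440,235]-.4
F=plane("top",c,35);print(F.round(1),F.mean(0),[np.linalg.norm(F[i]-F[i-1]).round(1) for i in range(4)])
st()
a=np.radians(-7.65);print(np.array([474,-344])+33*np.array([np.cos(a),np.sin(a)]))
E
```

```text
[[ 392.8 -262.7   35. ]
 [ 579.  -284.8   35. ]
 [ 563.2 -421.7   35. ]
 [ 376.8 -399.6   35. ]] [ 477.94733996 -342.17582141   35.        ] [np.float64(137.8), np.float64(187.5), np.float64(137.8), np.float64(187.7)]
-96.68014860170904 -6.775061361663939
[[ 575.5 -285.1   35. ]
 [ 556.7 -422.5   35. ]
 [ 370.9 -397.6   35. ]
 [ 388.2 -258.4   35. ]] [ 472.81302646 -340.8918993    35.        ] [np.float64(189.2), np.float64(138.6), np.float64(187.5), np.float64(140.2)]
18.0 [608.9  87.5 158.4] [-1.000e-04  6.640e-02  9.978e-01 -0.000e+00] [-0.58  0.31 -3.49] 0.2
[ 506.70629166 -348.39300417]
```

>>> drive_tool:
  increments:
    - {"grip":0,"x":-0.3,"y":-1.5,"z":0,"ax":0,"ay":0,"az":0.9}
    - {"grip":0,"x":-0.7,"y":-2.8,"z":0,"ax":0,"ay":0,"az":0}
    - {"grip":0,"x":-0.8,"y":-3.2,"z":0,"ax":0,"ay":0,"az":0}
    - {"grip":0,"x":-0.8,"y":-3.2,"z":0,"ax":0,"ay":0,"az":0}
    - {"grip":0,"x":-0.8,"y":-3.2,"z":0,"ax":0,"ay":0,"az":0}

```text
t: 18.42
eef_pos: [573.7, -52.7, 157.2]
tool_rot: [-0.001, 0.058, 0.998, -0.0]
wrist_force: [-0.2, -0.7, -2.9]
opening: 0.204
```

>>> drive_tool:
  increments:
    - {"grip":0,"x":-0.8,"y":-3.2,"z":0,"ax":0,"ay":0,"az":0}
    - {"grip":0,"x":-0.8,"y":-3.2,"z":0,"ax":0,"ay":0,"az":0}
    - {"grip":0,"x":-0.8,"y":-3.2,"z":0,"ax":0,"ay":0,"az":0}
    - {"grip":0,"x":-0.8,"y":-3.2,"z":0,"ax":0,"ay":0,"az":0}
    - {"grip":0,"x":-0.8,"y":-3.2,"z":0,"ax":0,"ay":0,"az":0}

```text
t: 18.83
eef_pos: [533.7, -212.6, 157.2]
tool_rot: [-0.001, 0.059, 0.998, 0.0]
wrist_force: [1.0, 0.7, -2.3]
opening: 0.2
```

>>> drive_tool:
  increments:
    - {"grip":0,"x":-0.8,"y":-3.2,"z":0,"ax":0,"ay":0,"az":0}
    - {"grip":0,"x":-0.8,"y":-3.2,"z":0,"ax":0,"ay":0,"az":0}
    - {"grip":0,"x":-0.7,"y":-3.0,"z":0,"ax":0,"ay":0,"az":0}
    - {"grip":0,"x":-0.3,"y":-2.0,"z":0,"ax":0,"ay":0,"az":0}
    - {"grip":0,"x":0,"y":-0.8,"z":0,"ax":0,"ay":0,"az":0}

```text
t: 19.25
eef_pos: [506.4, -337.5, 157.3]
tool_rot: [-0.001, 0.061, 0.998, -0.001]
wrist_force: [0.3, 0.2, -1.9]
opening: 0.201
```

>>> drive_tool:
  increments:
    - {"grip":0,"x":0,"y":0,"z":0,"ax":0,"ay":0,"az":0}
    - {"grip":0,"x":0,"y":0,"z":0,"ax":0,"ay":0,"az":0}
    - {"grip":0,"x":0,"y":0,"z":0,"ax":0,"ay":0,"az":0}
    - {"grip":0,"x":0,"y":0,"z":0,"ax":0,"ay":0,"az":0}

```text
t: 19.58
eef_pos: [510.0, -331.1, 158.2]
tool_rot: [-0.0, 0.057, 0.998, 0.001]
wrist_force: [0.0, 0.4, -2.8]
opening: 0.196
```

```bash
python3 - <<'E'
from h import *
import pickle
s=st();i=ctrl.camera_info("wrist");im=ctrl.grab_frame("wrist")[:,:,::-1].copy();cv2.imwrite("pics/w8.png",im);pickle.dump(i,open("pics/w8.pkl","wb"))
im=ctrl.grab_frame("top")[:,:,::-1].copy();cv2.imwrite("pics/top8.png",im)
E
```

```text
19.58 [ 510.  -331.1  158.2] [-1.000e-04  5.710e-02  9.984e-01  7.000e-04] [ 0.03  0.44 -2.79] 0.196
```

View pics/w8.png

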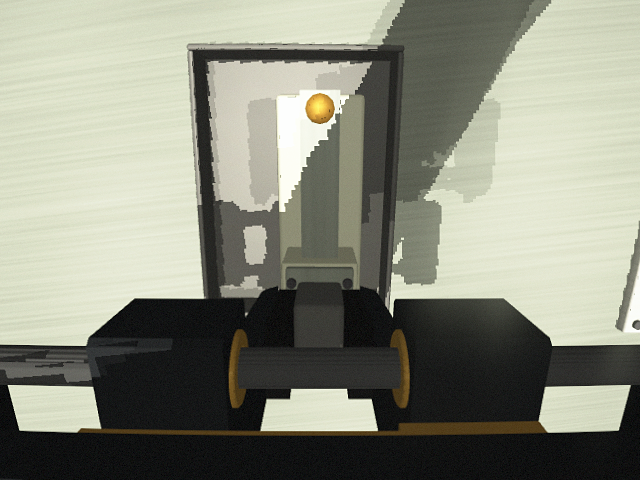

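The tray is seen from above, with its near rim corners at about (189,46) and (403,47). The holder needs to go about 12 mm further right.

```bash
python3 - <<'E'
from h import *
import pickle
i=pickle.load(open("pics/w8.pkl","rb"))
F=plane("wrist",[[189,45],[403,46]],35,i);print(F);m=F.mean(0)
a=np.radians(-6.8);print(np.linalg.norm(F[0]-F[1]),np.degrees(np.arctan2(F[0,1]-F[1,1],F[0,0]-F[1,0])),"centre",m[:2]+95*np.array([np.cos(a),np.sin(a)]))
G=plane("wrist",[[208,61],[390,62]],35,i);print(G)
st()
E
```

```text
[[ 373.22446482 -399.63108729   35.        ]
 [ 389.65523299 -263.41868488   35.        ]]
137.19981309457904 -96.8781333162448 centre [ 475.77157217 -342.77326307]
[[ 384.22629583 -389.13429488   35.        ]
 [ 398.34575185 -272.43641299   35.        ]]
19.68 [ 509.8 -331.9  158.5] [0.000e+00 5.750e-02 9.983e-01 3.000e-04] [ 0.29  0.49 -2.34] 0.199
```

>>> drive_tool:
  increments:
    - {"grip":0,"x":-0.08,"y":-1.28,"z":-1,"ax":0,"ay":0,"az":0}
    - {"grip":0,"x":0,"y":0,"z":-2,"ax":0,"ay":0,"az":0}
    - {"grip":0,"x":0,"y":0,"z":-2,"ax":0,"ay":0,"az":0}
    - {"grip":0,"x":0,"y":0,"z":-2,"ax":0,"ay":0,"az":0}
    - {"grip":0,"x":0,"y":0,"z":-1,"ax":0,"ay":0,"az":0}

```text
t: 20.1
eef_pos: [506.9, -346.1, 75.6]
tool_rot: [-0.002, 0.059, 0.998, 0.001]
wrist_force: [0.1, 0.7, -2.3]
opening: 0.202
```

>>> drive_tool:
  increments:
    - {"grip":0,"x":0,"y":0,"z":-0.6,"ax":0,"ay":0,"az":0}
    - {"grip":0,"x":0,"y":0,"z":-0.5,"ax":0,"ay":0,"az":0}
    - {"grip":0,"x":0,"y":0,"z":-0.3,"ax":0,"ay":0,"az":0}
    - {"grip":0,"x":0,"y":0,"z":-0.2,"ax":0,"ay":0,"az":0}
    - {"grip":0,"x":0,"y":0,"z":-0.2,"ax":0,"ay":0,"az":0}

```text
t: 20.52
eef_pos: [508.9, -346.6, 61.1]
tool_rot: [0.001, 0.059, 0.998, -0.0]
wrist_force: [0.7, 0.4, -2.6]
opening: 0.199
```

>>> drive_tool:
  increments:
    - {"grip":0,"x":0,"y":0,"z":-0.1,"ax":0,"ay":0,"az":0}
    - {"grip":0,"x":0,"y":0,"z":-0.1,"ax":0,"ay":0,"az":0}
    - {"grip":0,"x":0,"y":0,"z":-0.1,"ax":0,"ay":0,"az":0}
    - {"grip":0,"x":0,"y":0,"z":0,"ax":0,"ay":0,"az":0}
    - {"grip":0,"x":0,"y":0,"z":0,"ax":0,"ay":0,"az":0}

```text
t: 20.93
eef_pos: [508.4, -346.3, 57.6]
tool_rot: [0.0, 0.059, 0.998, -0.0]
wrist_force: [0.3, 0.2, -2.0]
opening: 0.2
```

Contact is expected at about z 52.5, so I'll go down slowly.

>>> drive_tool:
  increments:
    - {"grip":0,"x":0,"y":0,"z":-0.1,"ax":0,"ay":0,"az":0}
    - {"grip":0,"x":0,"y":0,"z":-0.1,"ax":0,"ay":0,"az":0}
    - {"grip":0,"x":0,"y":0,"z":-0.1,"ax":0,"ay":0,"az":0}
    - {"grip":0,"x":0,"y":0,"z":-0.05,"ax":0,"ay":0,"az":0}
    - {"grip":0,"x":0,"y":0,"z":-0.05,"ax":0,"ay":0,"az":0}

```text
t: 21.35
eef_pos: [508.4, -346.2, 53.4]
tool_rot: [-0.0, 0.059, 0.998, 0.0]
wrist_force: [0.2, 0.1, -2.7]
opening: 0.204
```

>>> drive_tool:
  increments:
    - {"grip":0,"x":0,"y":0,"z":-0.04,"ax":0,"ay":0,"az":0}
    - {"grip":0,"x":0,"y":0,"z":-0.04,"ax":0,"ay":0,"az":0}
    - {"grip":0,"x":0,"y":0,"z":0,"ax":0,"ay":0,"az":0}

```text
t: 21.6
eef_pos: [508.4, -346.3, 52.6]
tool_rot: [-0.0, 0.059, 0.998, 0.0]
wrist_force: [-0.3, -0.6, -2.3]
opening: 0.198
```

>>> drive_tool:
  increments:
    - {"grip":0,"x":0,"y":0,"z":-0.04,"ax":0,"ay":0,"az":0}
    - {"grip":0,"x":0,"y":0,"z":0,"ax":0,"ay":0,"az":0}

```text
t: 21.77
eef_pos: [508.4, -346.3, 52.5]
tool_rot: [0.0, 0.059, 0.998, -0.0]
wrist_force: [0.4, 0.4, -2.0]
opening: 0.203
```

>>> drive_tool:
  increments:
    - {"grip":0,"x":0,"y":0,"z":-0.04,"ax":0,"ay":0,"az":0}
    - {"grip":0,"x":0,"y":0,"z":0,"ax":0,"ay":0,"az":0}

```text
t: 21.93
eef_pos: [508.5, -346.3, 52.4]
tool_rot: [0.0, 0.059, 0.998, 0.0]
wrist_force: [-0.2, 1.0, 3.9]
opening: 0.202
```

>>> drive_tool:
  increments:
    - {"grip":0,"x":0,"y":0,"z":-0.04,"ax":0,"ay":0,"az":0}
    - {"grip":0,"x":0,"y":0,"z":0,"ax":0,"ay":0,"az":0}

```text
t: 22.1
eef_pos: [508.6, -346.3, 52.4]
tool_rot: [0.0, 0.059, 0.998, 0.0]
wrist_force: [-2.8, 2.3, 8.0]
opening: 0.204
```

>>> drive_tool:
  increments:
    - {"grip":0,"x":0,"y":0,"z":-0.04,"ax":0,"ay":0,"az":0}
    - {"grip":0,"x":0,"y":0,"z":0,"ax":0,"ay":0,"az":0}

```text
t: 22.27
eef_pos: [508.6, -346.2, 52.3]
tool_rot: [0.0, 0.059, 0.998, 0.0]
wrist_force: [-2.5, 2.3, 11.4]
opening: 0.201
```

The base is down. I'll ease off and release.

>>> drive_tool:
  increments:
    - {"grip":0,"x":0,"y":0,"z":0.08,"ax":0,"ay":0,"az":0}
    - {"grip":0.24,"x":0,"y":0,"z":0,"ax":0,"ay":0,"az":0}
    - {"grip":0.4,"x":0,"y":0,"z":0,"ax":0,"ay":0,"az":0}
    - {"grip":0.6,"x":0,"y":0,"z":0,"ax":0,"ay":0,"az":0}
    - {"grip":0.6,"x":0,"y":0,"z":0,"ax":0,"ay":0,"az":0}

```text
t: 22.68
eef_pos: [508.4, -346.4, 51.8]
tool_rot: [0.0, 0.059, 0.998, -0.0]
wrist_force: [0.1, 1.2, 0.1]
opening: 0.441
```

>>> drive_tool:
  increments:
    - {"grip":0.6,"x":0,"y":0,"z":0.5,"ax":0,"ay":0,"az":0}
    - {"grip":0.6,"x":0,"y":0,"z":1,"ax":0,"ay":0,"az":0}
    - {"grip":0.6,"x":0,"y":0,"z":2,"ax":0,"ay":0,"az":0}
    - {"grip":0.6,"x":0,"y":0,"z":3,"ax":0,"ay":0,"az":0}
    - {"grip":0.6,"x":0,"y":0,"z":2,"ax":0,"ay":0,"az":0}

```text
t: 23.1
eef_pos: [509.0, -346.8, 139.8]
tool_rot: [0.001, 0.059, 0.998, -0.001]
wrist_force: [0.3, 0.2, 0.7]
opening: 0.599
```

>>> drive_tool:
  increments:
    - {"grip":0.0,"x":0,"y":0,"z":0,"ax":0,"ay":0,"az":0}
    - {"grip":0,"x":-2,"y":0.25,"z":0,"ax":0,"ay":0,"az":0}
    - {"grip":0,"x":-3,"y":0.35,"z":0,"ax":0,"ay":0,"az":0}
    - {"grip":0,"x":-2.9,"y":0.35,"z":0,"ax":0,"ay":0,"az":0}
    - {"grip":0,"x":0,"y":0,"z":0,"ax":0,"ay":0,"az":0}

```text
t: 23.52
eef_pos: [422.8, -336.6, 136.4]
tool_rot: [-0.003, 0.061, 0.998, 0.001]
wrist_force: [0.0, -0.3, 0.3]
opening: 0.244
```

>>> drive_tool:
  increments:
    - {"grip":0,"x":0,"y":0,"z":0,"ax":0,"ay":0,"az":0}
    - {"grip":0,"x":0,"y":0,"z":0,"ax":0,"ay":0,"az":0}
    - {"grip":0,"x":0,"y":0,"z":0,"ax":0,"ay":0,"az":0}

```text
t: 23.77
eef_pos: [430.8, -336.7, 137.1]
tool_rot: [0.001, 0.058, 0.998, -0.0]
wrist_force: [0.1, -0.0, -0.2]
opening: 0.02
```

```bash
python3 - <<'E'
from h import *
s=st();i=ctrl.camera_info("wrist");im=ctrl.grab_frame("wrist")[:,:,::-1].copy();cv2.imwrite("pics/w9.png",im)
h=cv2.cvtColor(im,cv2.COLOR_BGR2HSV);m=((h[...,0]>8)&(h[...,0]<24)&(h[...,1]>130)&(h[...,2]>90)).astype(np.uint8);m[295:]=0
n,l,ss,c=cv2.connectedComponentsWithStats(m);k=[j for j in range(1,n) if ss[j,4]>60];print(c[k],ss[k])
if k: print(plane("wrist",c[k],41.5,i))
E
```

```text
23.77 [ 430.8 -336.7  137.1] [ 7.000e-04  5.810e-02  9.983e-01 -1.000e-04] [ 0.06 -0.   -0.21] 0.02
[[319.07826087 244.32173913]] [[311 236  17  18 230]]
[[ 427.78181614 -336.79947695   41.5       ]]
```

View pics/w9.png

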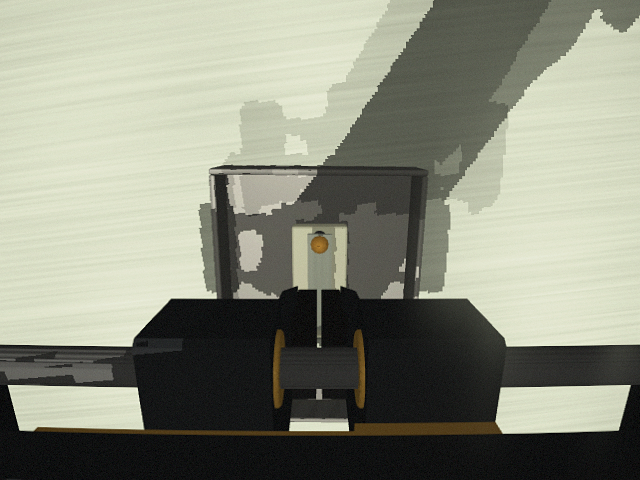

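The holder stands in the middle of the tray with its rivet at (319,244), directly ahead of the tips. Now the confirming press.

>>> drive_tool:
  increments:
    - {"grip":0,"x":-0.05,"y":0,"z":-2,"ax":0,"ay":0,"az":0}
    - {"grip":0,"x":0,"y":0,"z":-3,"ax":0,"ay":0,"az":0}
    - {"grip":0,"x":0,"y":0,"z":-2,"ax":0,"ay":0,"az":0}
    - {"grip":0,"x":0,"y":0,"z":-1.2,"ax":0,"ay":0,"az":0}
    - {"grip":0,"x":0,"y":0,"z":-0.6,"ax":0,"ay":0,"az":0}

```text
t: 24.23
eef_pos: [428.7, -336.1, 47.2]
tool_rot: [-0.001, 0.058, 0.998, 0.001]
wrist_force: [0.5, -0.3, 0.0]
opening: 0.002
```

>>> drive_tool:
  increments:
    - {"grip":0,"x":0,"y":0,"z":0,"ax":0,"ay":0,"az":0}
    - {"grip":0,"x":0,"y":0,"z":0,"ax":0,"ay":0,"az":0}
    - {"grip":0,"x":0,"y":0,"z":0,"ax":0,"ay":0,"az":0}
    - {"grip":0,"x":0,"y":0,"z":0,"ax":0,"ay":0,"az":0}

```text
t: 24.57
eef_pos: [429.7, -337.3, 50.0]
tool_rot: [0.001, 0.059, 0.998, -0.001]
wrist_force: [0.6, 0.2, 0.9]
opening: 0.005
```

>>> drive_tool:
  increments:
    - {"grip":0,"x":0,"y":0,"z":-0.06,"ax":0,"ay":0,"az":0}
    - {"grip":0,"x":0,"y":0,"z":-0.06,"ax":0,"ay":0,"az":0}
    - {"grip":0,"x":0,"y":0,"z":-0.06,"ax":0,"ay":0,"az":0}
    - {"grip":0,"x":0,"y":0,"z":-0.06,"ax":0,"ay":0,"az":0}
    - {"grip":0,"x":0,"y":0,"z":-0.06,"ax":0,"ay":0,"az":0}

```text
t: 24.98
eef_pos: [428.9, -336.7, 45.9]
tool_rot: [0.0, 0.059, 0.998, 0.0]
wrist_force: [-0.3, -0.1, -0.2]
opening: 0.01
```

>>> drive_tool:
  increments:
    - {"grip":0,"x":0,"y":0,"z":-0.06,"ax":0,"ay":0,"az":0}
    - {"grip":0,"x":0,"y":0,"z":-0.06,"ax":0,"ay":0,"az":0}
    - {"grip":0,"x":0,"y":0,"z":-0.06,"ax":0,"ay":0,"az":0}
    - {"grip":0,"x":0,"y":0,"z":-0.06,"ax":0,"ay":0,"az":0}
    - {"grip":0,"x":0,"y":0,"z":-0.06,"ax":0,"ay":0,"az":0}

```text
t: 25.4
eef_pos: [428.9, -336.7, 42.8]
tool_rot: [-0.0, 0.059, 0.998, 0.0]
wrist_force: [-0.0, -0.5, -0.1]
opening: 0.006
```

>>> drive_tool:
  increments:
    - {"grip":0,"x":0,"y":0,"z":-0.06,"ax":0,"ay":0,"az":0}
    - {"grip":0,"x":0,"y":0,"z":-0.06,"ax":0,"ay":0,"az":0}
    - {"grip":0,"x":0,"y":0,"z":-0.05,"ax":0,"ay":0,"az":0}
    - {"grip":0,"x":0,"y":0,"z":-0.05,"ax":0,"ay":0,"az":0}
    - {"grip":0,"x":0,"y":0,"z":-0.05,"ax":0,"ay":0,"az":0}

```text
t: 25.82
eef_pos: [428.8, -336.8, 40.2]
tool_rot: [-0.0, 0.059, 0.998, 0.0]
wrist_force: [-0.5, 0.4, -0.4]
opening: 0.007
```

>>> drive_tool:
  increments:
    - {"grip":0,"x":0,"y":0,"z":-0.05,"ax":0,"ay":0,"az":0}
    - {"grip":0,"x":0,"y":0,"z":-0.05,"ax":0,"ay":0,"az":0}
    - {"grip":0,"x":0,"y":0,"z":-0.05,"ax":0,"ay":0,"az":0}
    - {"grip":0,"x":0,"y":0,"z":-0.05,"ax":0,"ay":0,"az":0}
    - {"grip":0,"x":0,"y":0,"z":-0.05,"ax":0,"ay":0,"az":0}

```text
t: 26.23
eef_pos: [428.7, -336.8, 37.7]
tool_rot: [-0.0, 0.059, 0.998, 0.0]
wrist_force: [-1.3, -0.7, 2.2]
opening: 0.003
```

>>> drive_tool:
  increments:
    - {"grip":0,"x":0,"y":0,"z":-0.05,"ax":0,"ay":0,"az":0}
    - {"grip":0,"x":0,"y":0,"z":-0.05,"ax":0,"ay":0,"az":0}
    - {"grip":0,"x":0,"y":0,"z":-0.05,"ax":0,"ay":0,"az":0}
    - {"grip":0,"x":0,"y":0,"z":-0.05,"ax":0,"ay":0,"az":0}

```text
t: 26.57
eef_pos: [428.7, -336.8, 35.7]
tool_rot: [-0.0, 0.059, 0.998, 0.0]
wrist_force: [-1.7, 0.6, 2.8]
opening: 0.006
```

>>> drive_tool:
  increments:
    - {"grip":0,"x":0,"y":0,"z":-0.05,"ax":0,"ay":0,"az":0}
    - {"grip":0,"x":0,"y":0,"z":-0.05,"ax":0,"ay":0,"az":0}
    - {"grip":0,"x":0,"y":0,"z":-0.05,"ax":0,"ay":0,"az":0}
    - {"grip":0,"x":0,"y":0,"z":0,"ax":0,"ay":0,"az":0}

```text
t: 26.9
eef_pos: [428.8, -336.7, 34.1]
tool_rot: [-0.0, 0.059, 0.998, 0.0]
wrist_force: [-1.9, 0.6, 4.1]
opening: 0.004
```

>>> drive_tool:
  increments:
    - {"grip":0,"x":0,"y":0,"z":-0.04,"ax":0,"ay":0,"az":0}
    - {"grip":0,"x":0,"y":0,"z":-0.03,"ax":0,"ay":0,"az":0}
    - {"grip":0,"x":0,"y":0,"z":0,"ax":0,"ay":0,"az":0}

```text
t: 27.15
eef_pos: [428.8, -336.8, 33.6]
tool_rot: [-0.0, 0.059, 0.998, 0.0]
wrist_force: [-1.9, 1.6, 5.2]
opening: 0.005
```

>>> drive_tool:
  increments:
    - {"grip":0,"x":0,"y":0,"z":0,"ax":0,"ay":0,"az":0}
    - {"grip":0,"x":0,"y":0,"z":0,"ax":0,"ay":0,"az":0}
    - {"grip":0,"x":0,"y":0,"z":0,"ax":0,"ay":0,"az":0}
    - {"grip":0,"x":0,"y":0,"z":0,"ax":0,"ay":0,"az":0}

```text
t: 27.48
eef_pos: [428.8, -336.8, 33.6]
tool_rot: [-0.0, 0.059, 0.998, 0.0]
wrist_force: [-2.5, 0.8, 5.3]
opening: 0.002
```

Confirmed: about 4 N at 8 mm or so. Releasing and backing away.

>>> drive_tool:
  increments:
    - {"grip":0,"x":0,"y":0,"z":0.2,"ax":0,"ay":0,"az":0}
    - {"grip":0,"x":0,"y":0,"z":0.3,"ax":0,"ay":0,"az":0}
    - {"grip":0,"x":0,"y":0,"z":0.5,"ax":0,"ay":0,"az":0}
    - {"grip":0,"x":0,"y":0,"z":2,"ax":0,"ay":0,"az":0}
    - {"grip":0,"x":0,"y":0,"z":3,"ax":0,"ay":0,"az":0}

```text
t: 27.9
eef_pos: [428.0, -335.6, 92.5]
tool_rot: [-0.002, 0.058, 0.998, 0.001]
wrist_force: [0.9, -0.1, 0.7]
opening: 0.005
```

>>> drive_tool:
  increments:
    - {"grip":0,"x":0,"y":0,"z":3.5,"ax":0,"ay":0,"az":0}
    - {"grip":0.3,"x":0,"y":0,"z":3.5,"ax":0,"ay":0,"az":0}
    - {"grip":0.6,"x":0,"y":3,"z":2,"ax":0,"ay":0,"az":0}
    - {"grip":0.6,"x":0,"y":3.5,"z":0,"ax":0,"ay":0,"az":0}
    - {"grip":0.6,"x":0,"y":3.5,"z":0,"ax":0,"ay":0,"az":0}

```text
t: 28.32
eef_pos: [430.3, -236.5, 185.5]
tool_rot: [0.002, 0.059, 0.998, -0.001]
wrist_force: [0.8, 0.8, -0.5]
opening: 0.284
```

>>> drive_tool:
  increments:
    - {"grip":0.6,"x":0,"y":3,"z":0,"ax":0,"ay":0,"az":0}
    - {"grip":0.6,"x":0,"y":1.5,"z":0,"ax":0,"ay":0,"az":0}
    - {"grip":0.6,"x":0,"y":0,"z":0,"ax":0,"ay":0,"az":0}
    - {"grip":0.6,"x":0,"y":0,"z":0,"ax":0,"ay":0,"az":0}
    - {"grip":0.6,"x":0,"y":0,"z":0,"ax":0,"ay":0,"az":0}

```text
t: 28.73
eef_pos: [429.2, -192.9, 183.8]
tool_rot: [0.001, 0.059, 0.998, -0.0]
wrist_force: [0.1, 0.4, 0.1]
opening: 0.596
```

```bash
python3 - <<'E'
from h import *
st()
for n in("top","scene"): cv2.imwrite(f"pics/{n}10.png",ctrl.grab_frame(n)[:,:,::-1])
t=cv2.imread("pics/top10.png");cv2.imwrite("pics/top10c.png",cv2.resize(t[190:340,220:530],None,fx=2.5,fy=2.5))
s=cv2.imread("pics/scene10.png");cv2.imwrite("pics/scene10c.png",cv2.resize(s[200:400,150:410],None,fx=3,fy=3))
E
```

```text
28.73 [ 429.2 -192.9  183.8] [ 5.000e-04  5.910e-02  9.983e-01 -4.000e-04] [0.12 0.38 0.15] 0.596
```

View pics/top10c.png

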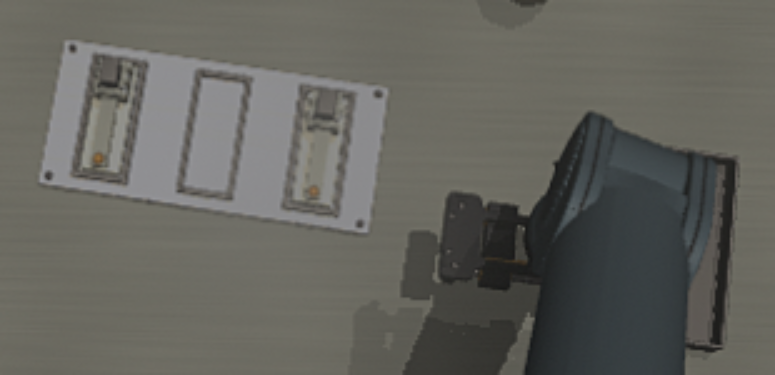

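View pics/scene10c.png

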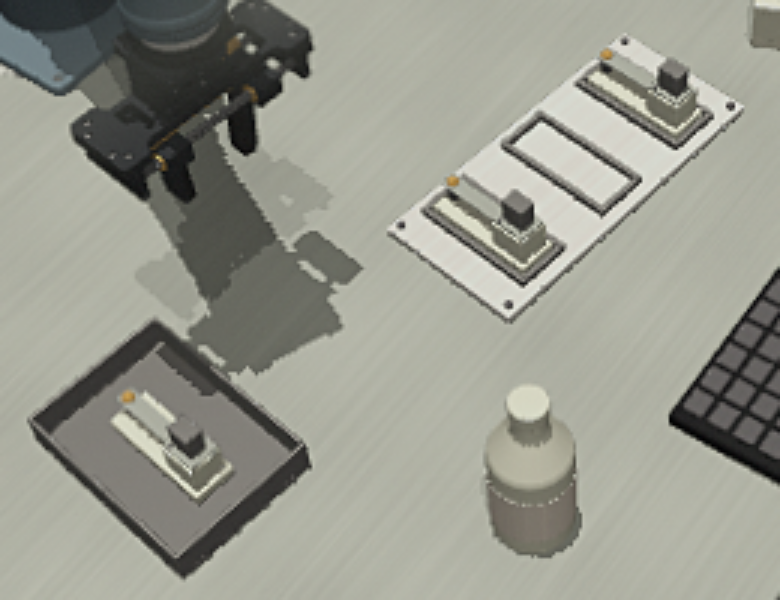

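The holder stands upright in the middle of the tray at about (170,445), the middle bay is empty, the outer holders are seated and the gripper is clear. Handing in.

```bash
python3 -c "
from station import ctrl
print(ctrl.close_job())"
```

```text
the job is handed in; nothing more can be done
None
```

The weak leaf was in the middle holder. That holder now stands upright in the middle of the reject tray, and the job was handed in at about 29 s of the 72 s allowed.

**Pressing, left to right:** each rivet was held on its stop for at least half a second. The highest force I read at any point was 14 N.

| Leaf | Force just before the stop | Highest force on the stop | Verdict |
|---|---|---|---|
| Left | about 8.7 N | 12.4 N | sound |
| Middle | about 4.1 N (about 0.5 N/mm) | 9.2 N | weak |
| Right | about 10 N | 14 N | sound |

**Moving it:** I lifted the middle holder by its lug. The set-down was slow: I pressed the base to 11 N to be sure of contact, then eased off and opened the fingers.

**Confirming press:** in the tray its rivet went down about 8 mm with about 4 N, 5.3 N at the end, so the finding holds.

**Last checks:** the scene view showed the holder standing in the middle of the tray, with the other two still in their bays. The bottle looked undisturbed; I did not check the tube rack or mouse in the final pictures. The gripper was open and touching nothing. In the final top view the arm hid most of the tray, so the end position there rests on the scene view. The wrist picture taken after release put the rivet within about 1 mm of where it should be.

The force readings carried roughly 1 N of noise, which is small against the gap between the weak leaf and the sound ones.

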